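# Book out the feeder's sieve plates for washing

### The arm

A 6-joint arm with a two-finger parallel gripper is mounted at the origin on the work surface. World frame = base frame: x ahead of the robot, y to its left, z up, the work surface at z = 0. Lengths are in mm, angles in rad, forces in N, time in s.
With the tool pointing down it reaches from about 275 to 975 mm from the base axis. Payload 8.4 kg.
Tool frame: the origin (TCP) lies where the fingers leave the gripper's body, on its centre line; the fingertips stand manip.nose_length ahead of it and the grasp point (between the pads) lies 69 mm ahead of it (manip.nose_length is the distance from the TCP to the fingertips, in mm); z points along the fingers, y is the line along which they close (so a half turn about z gives the same grasp; the last joint's range is limited). The gripper opens to 92 mm and grips with 3 to 60 N. Pads are 20 mm wide; open, the fingers measure 128 mm over their backs; the gripper's body (75 mm by 189 mm) begins 69 mm behind the grasp point.
Start: joints at [1.166, 0.353, 1.633, -0, 1.155, -0.002], TCP at [244.996, 574.983, 302.683] pointing down, gripper open.
Joint ranges: [-2.63, 2.63], [-0.92, 2.1], [0.06, 2.66], [-1.3, 4.44], [0, 2.69], [-3.02, 3.02]. Speed limits (rad/s): [2.22, 2.22, 2.79, 3.14, 3.14, 3.14].

### API

Orientations are given as a rotation vector (axis times angle).
In Python, from bench import manip gives the robot as it stands.
- The arm moves only by the tool send_rows, never from a script. Its argument "steps" is a list of rows, each an object with "dp": the shift along the tool's x, y, z in units of 50 mm (1.0 is 50 mm), a list of three; "roll": the turn about the tool's z in units of 8 degrees (1.0 is 8 degrees); "hand": the closure, from 0 (fully open) to 1 (shut). In form: [{"dp": [tx, ty, tz], "roll": roll, "hand": hand}, ...]. A call has 1 to 5 rows; each row is the pose to reach, as a shift and turn from the pose commanded when the call began, along the tool's axes at that moment; what a row does not reach only later rows make up. A row lasts 1/10 s, in which the tool goes at most 50 mm and 8.59 degrees, less where a joint would pass 70% of its speed; a pose out of reach is approached as far as the arm can. A call with a gripper value outside its range is refused whole. The fingers move at their own pace and stop on an object; "newtons" is the grip in N (left out, the last holds). Time passes only in rows, so rows that repeat a pose let the fingers close. It gives the time, the measured TCP pose, the force, the opening and the grip force at its end, in the units of the state.
- manip.get_obs(): the state, without advancing time (a new reading comes with each control period).
- manip.grab_frame(name): name is "side" or "top"; returns the picture (384x512x3 uint8, red, green, blue); there is no depth.
- manip.calibration(name): a dict with "fx", "fy", "cx", "cy" (pixels), "view" (4x4, takes a point from world to camera coordinates). Camera axes: x right, y down, z forward; pixel columns grow to the right and rows downward; lengths in mm; the calibration is good to about 2 mm. A picture is of the moment at which its call begins. calibration takes no time and is no camera call.
- manip.finish_job(): hands the job in; it is judged then, once.
The state is a dict: "time": time; "qpos": joint angles; "joint_vel": joint speeds; "effort": joint torques, N m; "tool_pos": TCP position; "ee_rot": TCP orientation; "force": force on the tool from outside, world axes, zero at the start; "wrist_torque": the same for the moment, N m; "finger_gap": finger opening in mm; "gripper_force": force on a finger pad.
Only numpy, scipy, OpenCV 4.12 (cv2) and the standard library are available. Lean on these libraries where they do the work, as an engineer would, in place of code of your own. Each camera call takes 0.05 s, during which the arm holds its last target. There are 200 camera calls.

### The job

Before moving any plate, turn the batch dial until 5 stands in its window, then push the limit switch's roller lever over until it clicks and let it spring back, to book the batch out. Slide every sieve plate up out of the blue magazine and stand it on edge in a bay of the white wash carrier, right down on its floor, and once they are all there click the switch again and let it go, leaving the dial on 5. Leave the other things on the bench where they are.

Things in the scene. Friction and masses are not known exactly. Their poses are not given: they have to be found in the camera images.
- rack: blue metal plate magazine screwed to the bench, 210 x 125 x 65 mm; origin under its centre. Four slots 50 mm apart at its own x = -75, -25, 25, 75 mm; a plate stands in a slot with its width along the magazine's y. Floor at z = 10 mm, slots 8 mm wide, comb tops at z = 65 mm: lift a plate straight up by 60 mm to clear it
- carrier: loose white plastic wash carrier, 206 x 114 x 66 mm, 0.9 kg; origin under its centre. Four open-topped bays 50 mm apart at its own x = -75, -25, 25, 75 mm, each 18 mm wide along x and 102 mm long along y; floor at z = 8 mm, fin tops at z = 66 mm. A plate stands on edge in a bay, its width along the carrier's y; it may lean a little
- plate1: steel sieve plate (plates 1 to 4 are identical; three or four are present), 90 mm wide (its y), 106 mm tall (its z), sheet 5 mm thick (its x), with a black grip strip along the whole top edge, 12 mm thick and 16 mm high, from 90 to 106 mm above the foot; origin at the middle of the foot edge; about 0.15 kg. Starts standing in a slot of the blue magazine
- plate2: steel sieve plate (plates 1 to 4 are identical; three or four are present), 90 mm wide (its y), 106 mm tall (its z), sheet 5 mm thick (its x), with a black grip strip along the whole top edge, 12 mm thick and 16 mm high, from 90 to 106 mm above the foot; origin at the middle of the foot edge; about 0.15 kg. Starts standing in a slot of the blue magazine
- plate3: steel sieve plate (plates 1 to 4 are identical; three or four are present), 90 mm wide (its y), 106 mm tall (its z), sheet 5 mm thick (its x), with a black grip strip along the whole top edge, 12 mm thick and 16 mm high, from 90 to 106 mm above the foot; origin at the middle of the foot edge; about 0.15 kg. Starts standing in a slot of the blue magazine
- plate4: steel sieve plate (plates 1 to 4 are identical; three or four are present), 90 mm wide (its y), 106 mm tall (its z), sheet 5 mm thick (its x), with a black grip strip along the whole top edge, 12 mm thick and 16 mm high, from 90 to 106 mm above the foot; origin at the middle of the foot edge; about 0.15 kg. Starts standing in a slot of the blue magazine
- dial: grey batch dial screwed to the bench, 140 x 140 x 48 mm; origin under its centre, the knob's axis upright through it. A 26 x 26 mm window in the cover on its +x side (the side away from the robot; centre 43 mm from the axis) shows one number of the white wheel below; the figures' heads point to the knob
- wheel (a joint): angle of the number wheel and its knob, rad, 0 to 5.6, growing clockwise seen from above; number k (0 to 7) stands centred in the window at k x 0.785 (so 5 at 3.927), and is wholly visible within 0.17 rad of that. Friction holds it where it is left (about 0.04 N m)
- knob_grip (a point): point on the dial's axis at the height to grip the knob, z = 88 mm; it does not turn (its axes are the dial's). The knob is a black bar 66 mm long, 16 mm thick, from z = 58 to 102 mm; at wheel angle 0 it lies along the dial's x, and it turns with the wheel
- switch: roller-lever limit switch screwed to the bench: grey body 46 x 46 mm with a black head, top at z = 130 mm, on a steel foot 100 x 80 mm; origin under its centre. The lever stands upright beside the body, in the plane y = -40 mm of the switch, on a pivot at z = 110 mm
- lever (a joint): deflection of the lever, rad: 0 upright at rest, growing as the roller is pushed towards the switch's +x; it clicks at 0.5, stops at 0.9; a spring of 0.3 N m/rad, with 0.09 N m at rest, brings it back when released (about 4 N at the roller at the click). It does not move the other way
- roller (a point): centre of the white roller at the end of the lever, 24 mm diameter, 14 mm wide along the switch's y, 70 mm from the pivot (z = 180 mm at rest, 44 mm to the -y side of the switch's centre)
- bottle: bystander: closed bottle, 60 x 160 mm; origin on its underside (tools: near the middle); leave it alone
- jar: bystander: closed jar, 66 x 90 mm; origin on its underside (tools: near the middle); leave it alone
- carton: bystander: cardboard box 70 x 110 x 50 mm; origin on its underside (tools: near the middle); leave it alone
- mug: bystander: white mug, 76 x 90 mm; origin on its underside (tools: near the middle); leave it alone
- screwdriver: bystander: screwdriver lying between magazine and carrier; origin on its underside (tools: near the middle); leave it alone
- wrench: bystander: wrench lying on the bench; origin on its underside (tools: near the middle); leave it alone
- bowl: bystander: wooden bowl, 90 x 45 mm; origin on its underside (tools: near the middle); leave it alone

How it is judged:
By the outcome, as a careful person would: the job done as asked, in the order asked, and still so for the second after the job is handed in, with the robot touching nothing.
Of plate1, plate2, plate3, plate4 only 3 to 4 are there at a start; the rules pass over those that are not, and their reading is None.
At some moment in a run one of carrier may be knocked a few centimetres aside while the robot is not near it.
It also fails if it takes over 210 s, if anything falls off the work surface, if the arm or the gripper's body presses on something with over 40 N, if the wrist force passes 120 N, or if a joint passes its speed limit or range.

## Working session

There is one attempt and no reset: what is moved stays moved. The work goes in short steps, Python scripts to look and compute and a tool call to move; the robot and the scene stay as the last step left them, time stands still between calls to the robot, and variables do not carry over. Pictures are saved under pics/ and viewed, at most 14 in all, crops included, and the job is handed in when it is done.

Besides the shell and the picture viewer there is one more tool, called after "Emit:" in YAML: its name, and indented under it one key for each argument. send_rows: Moves the arm, as the interface text tells. Its arguments: {"type":"object","properties":{"steps":{"type":"array"},"newtons":{"type":"number"}},"required":["steps"]}

```bash
ls; mkdir -p pics; python3 - <<'E'
from bench import manip
import cv2,numpy as np
print(manip.get_obs(), manip.nose_length)
for n in("side","top"):
    c=manip.calibration(n);print(n,c)
    cv2.imwrite(f"pics/{n}0.png",cv2.resize(manip.grab_frame(n)[:,:,::-1],(800,600),interpolation=cv2.INTER_CUBIC))
E
```

```text
pics
{'time': 0.0, 'qpos': array([ 1.16558997e+00,  3.53647453e-01,  1.63413905e+00,  1.16622941e-06,
        1.15517051e+00, -2.38391338e-03]), 'joint_vel': array([-0.00024627,  0.00065132,  0.00161567,  0.0002444 ,  0.00020395,
       -0.00038845]), 'effort': array([ 1.24999104e-03, -5.93827915e+01, -3.34223413e+01,  6.95044803e-02,
        2.36394466e-02, -4.87431544e-05]), 'tool_pos': array([244.85428118, 574.6364763 , 301.96193282]), 'ee_rot': array([-6.28427728e-01, -3.07781369e+00,  2.09825430e-03]), 'force': array([-1.28319424,  0.20822004, -0.41386309]), 'wrist_torque': array([-0.00623087,  0.00527445, -0.02559866]), 'gripper_force': 0.0, 'finger_gap': 91.62101981375348} 88.1
side {'fx': 444.8471786715588, 'fy': 444.8471786715588, 'cx': 258.68847549456603, 'cy': 189.49667780239042, 'view': array([[ 8.63091285e-01, -5.04832029e-01,  1.47666909e-02,
        -4.89905108e+02],
       [-3.33049200e-01, -5.90894239e-01, -7.34794004e-01,
         2.56073746e+02],
       [ 3.79673101e-01,  6.29276267e-01, -6.78129572e-01,
         1.00560733e+03],
       [ 0.00000000e+00,  0.00000000e+00,  0.00000000e+00,
         1.00000000e+00]])}
top {'fx': 358.18613301836865, 'fy': 358.18613301836865, 'cx': 255.5341174961731, 'cy': 185.91912754908708, 'view': array([[-3.33653975e-03, -9.99977197e-01,  5.87134618e-03,
        -2.93809051e+01],
       [-9.81205158e-01,  2.14096985e-03, -1.92955576e-01,
         5.60358690e+02],
       [ 1.92938605e-01, -6.40479911e-03, -9.81189927e-01,
         1.05926682e+03],
       [ 0.00000000e+00,  0.00000000e+00,  0.00000000e+00,
         1.00000000e+00]])}
```

View pics/side0.png

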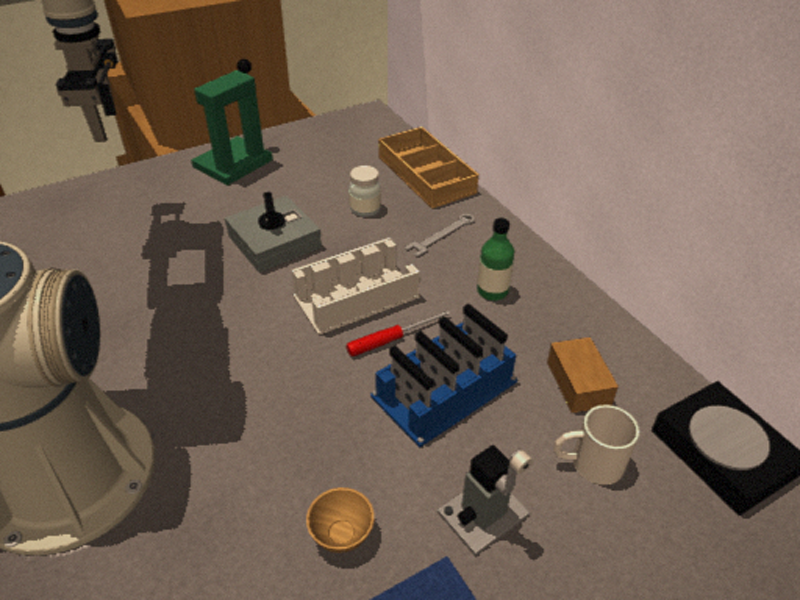

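View pics/top0.png

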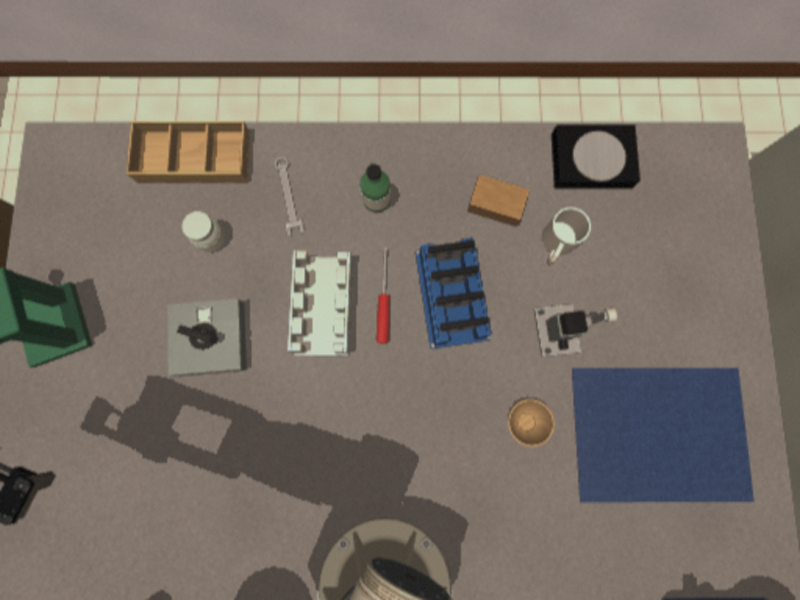

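The scene has four plates, with their grips at about (452,247), (455,272), (460,298) and (463,325) in the top view. The dial is at (205,337), the carrier at (320,303) and the switch roller at (611,315). I'll look closer.

```bash
cat > h.py <<'E'
from bench import manip
import cv2,numpy as np
from scipy.spatial.transform import Rotation as R
def crop(n,x,y,w,h,s,name):
    im=manip.grab_frame(n)[y:y+h,x:x+w,::-1]
    cv2.imwrite(f"pics/{name}.png",cv2.resize(im,None,fx=s,fy=s,interpolation=cv2.INTER_CUBIC))
def pt(n,u,v,z):
    c=manip.calibration(n);V=c['view'];d=V[:3,:3].T@np.array([(u-c['cx'])/c['fx'],(v-c['cy'])/c['fy'],1])
    o=-V[:3,:3].T@V[:3,3]
    return (o+d*(z-o[2])/d[2])[:2]
def px(n,p):
    c=manip.calibration(n);q=c['view'][:3,:3]@np.array(p,float)+c['view'][:3,3]
    return np.array([c['fx']*q[0]/q[2]+c['cx'],c['fy']*q[1]/q[2]+c['cy']])
def to(x,y,z,yaw=None):
    "shift in tool units (50mm, 8deg) from the current pose to TCP x,y,z; yaw = closing line (tool y) direction, deg"
    o=manip.get_obs();M=R.from_rotvec(o['ee_rot']).as_matrix()
    d=M.T@(np.array([x,y,z])-o['tool_pos'])/50
    r=0
    if yaw is not None:
        t=np.array([np.cos(np.radians(yaw)),np.sin(np.radians(yaw)),0]);l=M.T@t
        r=np.degrees(np.arctan2(-l[0],l[1])); r=(r+90)%180-90
    print("dp",d.round(3),"roll",round(r/8,3),"n",np.abs(d).max().round(2), 'q6',o['qpos'][5].round(2))
E
python3 - <<'E'
from h import *
crop("top",100,145,200,110,4,"c1");crop("top",250,140,160,100,5,"c2")
E
```

```text
(no output)
```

View pics/c1.png

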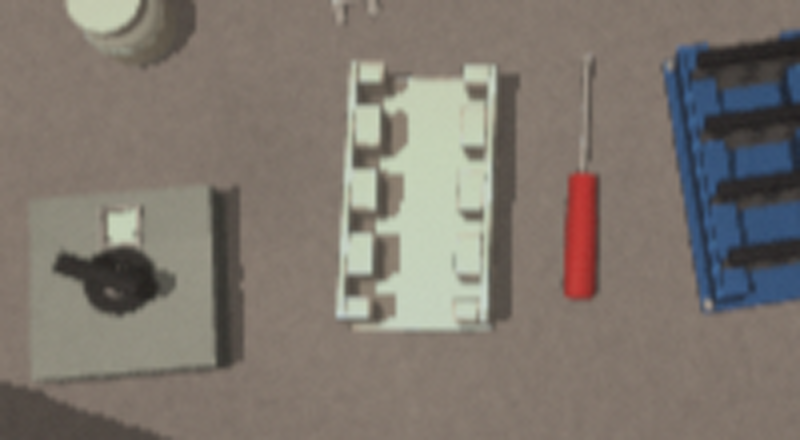

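View pics/c2.png

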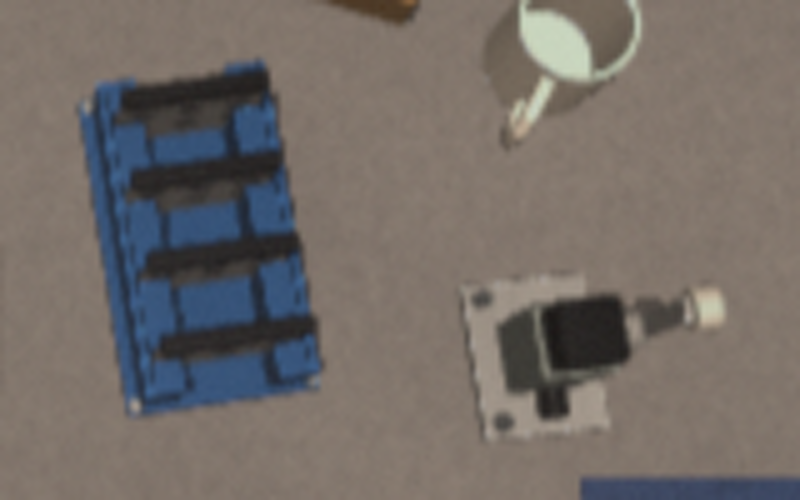

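The four grip strips, carrier fins, roller and knob bar are all visible. The bar points to the upper left, with its left end at c1 (60,263). I need the window figure and side-view detail.

```bash
python3 - <<'E'
from h import *
a=manip.grab_frame("top")[188:240,105:160,::-1];b=manip.grab_frame("side")[118:175,142:208,::-1]; c=manip.grab_frame("side")[280:355,275:345,::-1]; d=manip.grab_frame("side")[190:285,180:335,::-1]
r=lambda i,w,h:cv2.resize(i,(w,h),interpolation=cv2.INTER_CUBIC)
out=np.zeros((600,800,3),np.uint8)
out[:312,:330]=r(a,330,312);out[:285,330:660]=r(b,330,285);out[315:615,0:280]=r(c,280,300)[:285];out[315:600,282:747]=r(d,465,285)
cv2.imwrite("pics/m1.png",out)
E
```

```text
(no output)
```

View pics/m1.png

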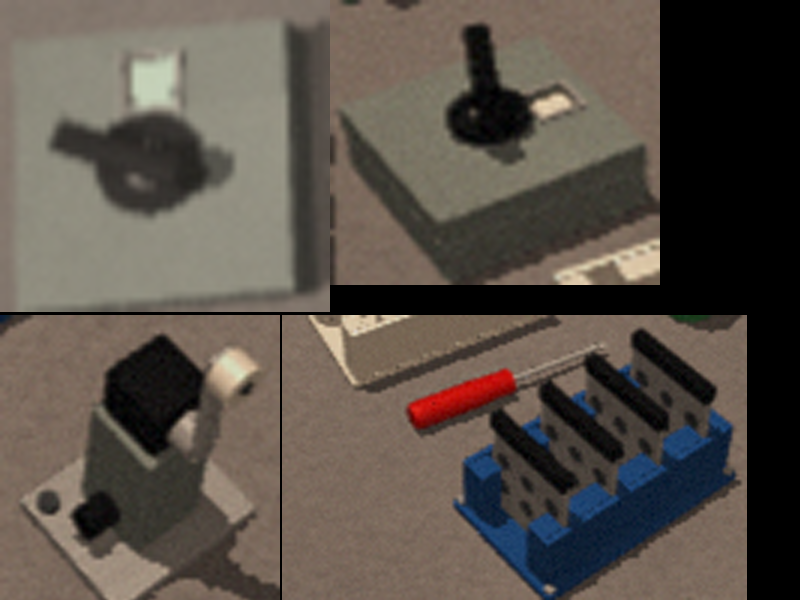

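The window shows no full figure, so the wheel is between numbers. The bar's tip is at panel (60,138). Next I'll compute positions.

```bash
python3 - <<'E'
from h import *
f=lambda n,x0,y0,s,u,v,z:pt(n,(u+.5)/s-.5+x0,(v+.5)/s-.5+y0,z)
D=np.array([f("top",100,145,4,*p,48) for p in [(30,200),(212,186),(218,368),(33,380)]])
print("dial",D.round(1).tolist(),D.mean(0))
dc=D.mean(0);e=D[0]-D[3]+D[1]-D[2];print("yaw",np.degrees(np.arctan2(e[1],e[0])))
tip=f("top",105,188,6,60,138,102);print("tip",tip,np.degrees(np.arctan2(*(tip-dc)[::-1])),np.linalg.norm(tip-dc), 'axis px',px("top",[*dc,102]),px("side",[*dc,102]))
print("side dial view tip top", f("side",142,118,5,478,30,102))
P=[((122,100),(270,80)),((133,182),(280,160)),((147,265),(300,243)),((160,348),(315,327))]
for a,b in P:
    A=f("top",250,140,5,*a,116);B=f("top",250,140,5,*b,116);print("plate",(A+B)/2,np.linalg.norm(A-B),np.degrees(np.arctan2(*(A-B)[::-1])))
C=np.array([f("top",100,145,4,*p,66) for p in [(353,62),(495,65),(490,325),(337,318)]]);print("carrier",C.round(1).tolist(),C.mean(0))
for w in [(372,100),(368,126),(365,190),(360,255),(480,72),(474,126),(470,190),(467,255),(372,72),(357,308),(466,310)]: print("fin",w,f("top",100,145,4,*w,66))
print("roller",f("top",250,140,5,707,307,180),f("side",275,280,4,235,375-315,180))
F=np.array([f("top",250,140,5,*p,8) for p in [(460,288),(583,275),(608,430),(487,440)]]);print("foot",F.round(1).tolist(),F.mean(0))
E
```

```text
dial [[535.0, 430.1], [545.8, 289.6], [405.2, 277.7], [396.6, 417.3]] [470.65121627 353.69505543]
yaw 5.060358567477923
tip [478.2513143  382.42940993] 75.18480289657094 29.722459840352496 axis px [124.24267524 213.14189833] [171.98041168 128.10160707]
side dial view tip top [653.15797618 279.38523441]
plate [ 634.11186047 -130.12567814] 89.46036782498116 97.84090984577333
plate [ 584.51564504 -135.2872578 ] 88.27143175268476 98.58423727290112
plate [ 534.59495008 -144.13965071] 90.95753856663579 98.15583248750411
plate [ 485.27991558 -151.07788556] 91.19294707868205 97.5973032627895
carrier [[640.5, 179.9], [637.9, 69.2], [435.7, 70.1], [441.3, 185.3]] [538.83185493 126.11139252]
fin (372, 100) [609.98643857 164.128603  ]
fin (368, 126) [589.33008738 166.58582779]
fin (365, 190) [539.09992005 167.32136044]
fin (360, 255) [488.98128774 169.53658548]
fin (480, 72) [632.25572563  80.77862286]
fin (474, 126) [589.16519308  84.72499988]
fin (470, 190) [538.91607422  86.94392233]
fin (467, 255) [488.77348205  88.35153751]
fin (372, 72) [632.4053265  164.81274034]
fin (357, 308) [448.76303405 170.50321367]
fin (466, 310) [447.0276317   88.36419194]
roller [ 492.75639846 -400.72301762] [ 492.40428654 -396.38406676]
foot [[531.7, -308.9], [540.1, -389.0], [440.1, -398.6], [434.0, -321.2]] [ 486.45548538 -354.39911679]
```

```bash
python3 - <<'E'
from h import *
to(470.5,353.7,240,-15)
E
```

```text
dp [-5.884 -2.302  1.252] roll 10.24 n 5.88 q6 -0.0
```

Emit:
send_rows:
  steps:
    - {"dp": [-0.6,-0.23,0.12],"roll": 0,"hand": 0.5}
    - {"dp": [-1.2,-0.46,0.25],"roll": 0,"hand": 0.5}
    - {"dp": [-1.8,-0.69,0.37],"roll": 0,"hand": 0.5}
    - {"dp": [-2.4,-0.92,0.5],"roll": 0,"hand": 0.5}
    - {"dp": [-2.94,-1.15,0.63],"roll": 0,"hand": 0.5}
  newtons: 20

```text
time: 0.9
tool_pos: [358.6, 463.5, 271.1]
ee_rot: [0.628, 3.078, 0.0]
force: [0.4, 0.3, -0.1]
finger_gap: 54.1
gripper_force: 0.0
```

Emit:
send_rows:
  steps:
    - {"dp": [-0.6,-0.23,0.12],"roll": 0,"hand": 0.5}
    - {"dp": [-1.2,-0.46,0.25],"roll": 0,"hand": 0.5}
    - {"dp": [-1.8,-0.69,0.37],"roll": 0,"hand": 0.5}
    - {"dp": [-2.4,-0.92,0.5],"roll": 0,"hand": 0.5}
    - {"dp": [-2.94,-1.15,0.63],"roll": 0,"hand": 0.5}

```text
time: 1.4
tool_pos: [471.5, 352.9, 239.6]
ee_rot: [0.629, 3.078, 0.001]
force: [0.8, -0.6, 0.1]
finger_gap: 45.8
gripper_force: 0.0
```

Emit:
send_rows:
  steps:
    - {"dp": [0,0,0],"roll": 1,"hand": 0.5}
    - {"dp": [0,0,0],"roll": 2,"hand": 0.5}
    - {"dp": [0,0,0],"roll": 3,"hand": 0.5}
    - {"dp": [0,0,0],"roll": 4,"hand": 0.5}
    - {"dp": [0,0,0],"roll": 5.12,"hand": 0.5}

```text
time: 1.9
tool_pos: [470.5, 353.9, 239.7]
ee_rot: [1.665, 2.664, 0.0]
force: [0.2, 0.9, -0.1]
finger_gap: 45.9
gripper_force: 0.0
```

Emit:
send_rows:
  steps:
    - {"dp": [0,0,0],"roll": 1,"hand": 0.5}
    - {"dp": [0,0,0],"roll": 2,"hand": 0.5}
    - {"dp": [0,0,0],"roll": 3,"hand": 0.5}
    - {"dp": [0,0,0],"roll": 4,"hand": 0.5}
    - {"dp": [0,0,0],"roll": 5.12,"hand": 0.5}

```text
time: 2.4
tool_pos: [470.4, 354.0, 239.7]
ee_rot: [2.486, 1.921, 0.0]
force: [-0.1, -0.3, 0.1]
finger_gap: 45.9
gripper_force: 0.0
```

```bash
python3 - <<'E'
from h import *
o=manip.get_obs();print(o['time'],o['tool_pos'],o['finger_gap'],o['qpos'])
to(470.5,353.7,240,-15);to(470.5,353.7,157,-15)
a=manip.grab_frame("top")[170:250,90:170,::-1];b=manip.grab_frame("side")[90:180,130:220,::-1]
r=lambda i:cv2.resize(i,(400,400),interpolation=cv2.INTER_CUBIC)
cv2.imwrite("pics/m2.png",np.hstack([r(a),r(b)]))
E
```

```text
2.4 [470.42356973 353.95764787 239.73666917] 45.94714577233852 [ 6.42514205e-01  3.64133526e-01  1.77102094e+00 -3.06297986e-05
  1.00632970e+00  8.97351916e-01]
dp [-0.005  0.003 -0.005] roll 0.05 n 0.01 q6 0.9
dp [-0.005  0.003  1.655] roll 0.05 n 1.65 q6 0.9
```

View pics/m2.png

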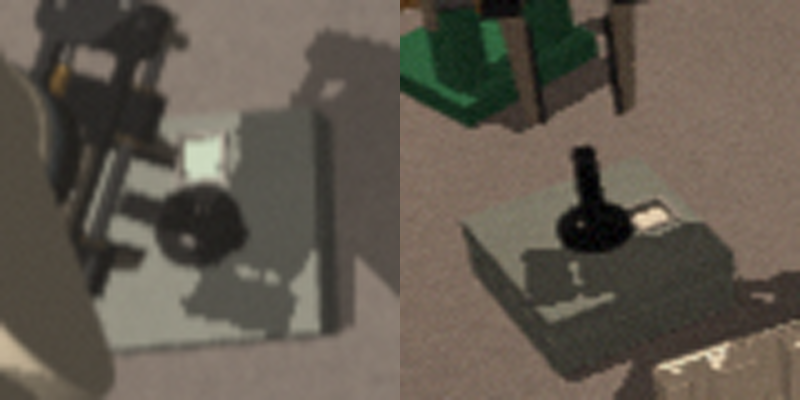

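Fingers straddle the knob. Descend, grip, turn CCW (tool roll negative) by 65° and look at the figure.

Emit:
send_rows:
  steps:
    - {"dp": [0,0,0.5],"roll": 0,"hand": 0.5}
    - {"dp": [0,0,1.0],"roll": 0,"hand": 0.5}
    - {"dp": [0,0,1.4],"roll": 0,"hand": 0.5}
    - {"dp": [0,0,1.64],"roll": 0,"hand": 0.5}
    - {"dp": [0,0,1.64],"roll": 0,"hand": 0.5}

```text
time: 3.0
tool_pos: [469.7, 353.4, 156.2]
ee_rot: [-2.478, -1.932, 0.004]
force: [-0.3, -0.8, 0.1]
finger_gap: 45.9
gripper_force: 0.0
```

Emit:
send_rows:
  steps:
    - {"dp": [0,0,0],"roll": 0,"hand": 0.9}
    - {"dp": [0,0,0],"roll": 0,"hand": 0.9}
    - {"dp": [0,0,0],"roll": 0,"hand": 0.9}
    - {"dp": [0,0,0],"roll": 0,"hand": 0.9}
    - {"dp": [0,0,0],"roll": 0,"hand": 0.9}

```text
time: 3.5
tool_pos: [469.7, 354.2, 158.5]
ee_rot: [-2.479, -1.927, 0.001]
force: [-6.1, 1.6, 6.1]
finger_gap: 15.8
gripper_force: 20.0
```

Emit:
send_rows:
  steps:
    - {"dp": [0,0,0],"roll": -0.8,"hand": 0.9}
    - {"dp": [0,0,0],"roll": -1.6,"hand": 0.9}
    - {"dp": [0,0,0],"roll": -2.4,"hand": 0.9}
    - {"dp": [0,0,0],"roll": -3.2,"hand": 0.9}
    - {"dp": [0,0,0],"roll": -4.06,"hand": 0.9}

```text
time: 4.0
tool_pos: [470.8, 354.3, 158.5]
ee_rot: [1.836, 2.549, 0.002]
force: [1.4, 0.3, 0.6]
finger_gap: 15.6
gripper_force: 20.0
```

Emit:
send_rows:
  steps:
    - {"dp": [0,0,0],"roll": -0.8,"hand": 0.9}
    - {"dp": [0,0,0],"roll": -1.6,"hand": 0.9}
    - {"dp": [0,0,0],"roll": -2.4,"hand": 0.9}
    - {"dp": [0,0,0],"roll": -3.2,"hand": 0.9}
    - {"dp": [0,0,0],"roll": -4.06,"hand": 0.9}

```text
time: 4.5
tool_pos: [471.7, 354.9, 158.5]
ee_rot: [1.049, 2.959, 0.005]
force: [4.2, 4.7, -3.3]
finger_gap: 15.6
gripper_force: 20.0
```

```bash
python3 - <<'E'
from h import *
o=manip.get_obs();print(o['time'],o['tool_pos'],o['finger_gap'],o['qpos'],o['gripper_force'],o['wrist_torque'])
to(470.5,353.7,157,50)
a=manip.grab_frame("top")[170:250,90:170,::-1];b=manip.grab_frame("side")[110:170,150:210,::-1]
r=lambda i:cv2.resize(i,(400,400),interpolation=cv2.INTER_CUBIC)
cv2.imwrite("pics/m3.png",np.hstack([r(a),r(b)]))
E
```

```text
4.5 [471.68971769 354.92230012 158.5171193 ] 15.616313185444334 [ 6.42497838e-01  4.69691915e-01  1.82366550e+00  8.01082856e-05
  8.44253654e-01 -2.46998858e-01] 20.01586765050888 [ 0.40819864 -0.46293315 -0.0491759 ]
dp [ 0.003 -0.034  0.03 ] roll 0.12 n 0.03 q6 -0.25
```

View pics/m3.png

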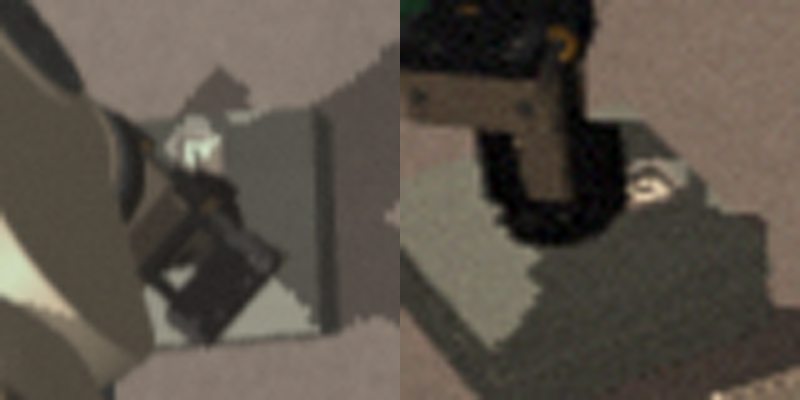

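A curvy figure stands in the window at (650,185), so it's consistent with 5. I'll release, rise and check.

Emit:
send_rows:
  steps:
    - {"dp": [0,0,0],"roll": 0,"hand": 0.5}
    - {"dp": [0,0,0],"roll": 0,"hand": 0.5}
    - {"dp": [0,0,0],"roll": 0,"hand": 0.5}
    - {"dp": [0,0,-0.3],"roll": 0,"hand": 0.5}
    - {"dp": [0,0,-0.8],"roll": 0,"hand": 0.5}

```text
time: 5.1
tool_pos: [469.6, 353.3, 197.5]
ee_rot: [-1.056, -2.957, 0.004]
force: [-0.8, -0.2, 0.5]
finger_gap: 45.8
gripper_force: 0.0
```

Emit:
send_rows:
  steps:
    - {"dp": [0,0,-0.8],"roll": 0,"hand": 0.7}
    - {"dp": [0,0,-1.6],"roll": 0,"hand": 1}
    - {"dp": [0,0,-2.4],"roll": 0,"hand": 1}
    - {"dp": [0,0,-3.0],"roll": 0,"hand": 1}
    - {"dp": [0,0,-3.0],"roll": 0,"hand": 1}

```text
time: 5.6
tool_pos: [471.6, 354.9, 353.8]
ee_rot: [1.055, 2.954, 0.011]
force: [-0.1, 0.3, 0.2]
finger_gap: 7.7
gripper_force: 0.0
```

```bash
python3 - <<'E'
from h import *
o=manip.get_obs();print(o['time'],o['tool_pos'])
b=manip.grab_frame("side")[125:155,155:205,::-1];a=manip.grab_frame("top")[190:230,105:155,::-1]
r=lambda i:cv2.resize(i,(500,300),interpolation=cv2.INTER_CUBIC)
cv2.imwrite("pics/m4.png",np.vstack([r(a),r(b)]))
to(437,-410,320,6)
E
```

```text
5.6 [471.64290521 354.89526722 353.75933035]
dp [ -9.163 -12.244   0.562] roll 5.586 n 12.24 q6 -0.24
```

View pics/m4.png

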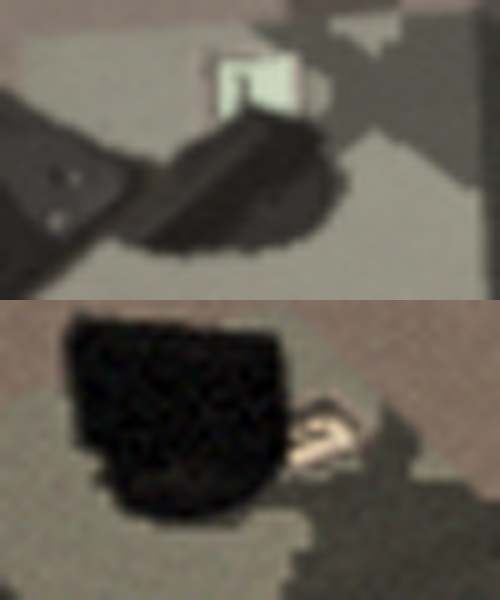

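The figure is unclear, so I'll rectify the window by homography from both cameras, averaging frames.

```bash
python3 - <<'E'
from h import *
c=np.array([470.5,353.7]);y=np.radians(5);ex=np.array([np.cos(y),np.sin(y)]);ey=np.array([-np.sin(y),np.cos(y)])
outs=[]
for n in("side","top"):
    im=np.mean([manip.grab_frame(n)[:,:,::-1].astype(float) for _ in range(10)],0)
    # upright: figure head toward knob (-ex) up; right = looking so: up=-ex -> right=+ey
    P=[(62,-18),(62,18),(14,18),(14,-18)]
    # up = -ex => row0 at x=14 ; right: rotate up by -90 about z: (-ex)-> +ey
    P=[(14,-18),(14,18),(62,18),(62,-18)]
    src=np.float32([px(n,[*(c+a*ex+b*ey),42]) for a,b in P]); 
    H=cv2.getPerspectiveTransform(src,np.float32([(0,0),(360,0),(360,480),(0,480)]))
    w=cv2.warpPerspective(im,H,(360,480),flags=cv2.INTER_CUBIC);w=np.clip((w-20)*1.3,0,255)
    outs.append(w.astype(np.uint8))
cv2.imwrite("pics/m5.png",np.hstack(outs))
E
```

```text
(no output)
```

View pics/m5.png

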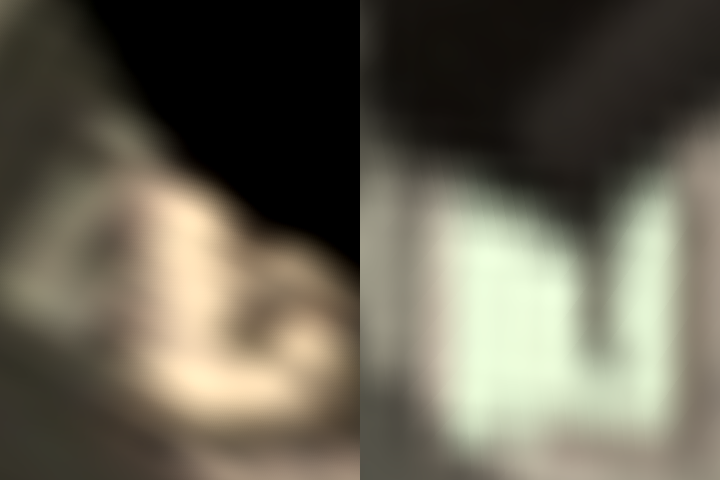

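The top view shows a single stroke and no bowl, so this is a 1 (wheel ≈45°). The dial needs another 180° clockwise. I'll go back down, turn 90° and look.

Emit:
send_rows:
  steps:
    - {"dp": [0,0,0.6],"roll": 0,"hand": 0.5}
    - {"dp": [0,0,1.2],"roll": 0,"hand": 0.5}
    - {"dp": [0,0,1.8],"roll": 0,"hand": 0.5}
    - {"dp": [0,0,2.2],"roll": 0,"hand": 0.5}
    - {"dp": [0,0,2.2],"roll": 0,"hand": 0.5}

```text
time: 7.2
tool_pos: [469.1, 353.0, 234.9]
ee_rot: [-1.056, -2.956, 0.007]
force: [0.3, 0.1, -0.1]
finger_gap: 37.9
gripper_force: 0.0
```

Emit:
send_rows:
  steps:
    - {"dp": [0,0,0.6],"roll": 0,"hand": 0.5}
    - {"dp": [0,0,1.2],"roll": 0,"hand": 0.5}
    - {"dp": [0,0,1.7],"roll": 0,"hand": 0.5}
    - {"dp": [0,0,1.7],"roll": 0,"hand": 0.7}
    - {"dp": [0,0,1.7],"roll": 0,"hand": 0.9}

```text
time: 7.7
tool_pos: [470.9, 354.3, 153.8]
ee_rot: [1.057, 2.958, 0.001]
force: [-0.1, -1.0, 0.6]
finger_gap: 31.7
gripper_force: 0.0
```

Emit:
send_rows:
  steps:
    - {"dp": [0,0,0],"roll": 0,"hand": 0.9}
    - {"dp": [0,0,0],"roll": 0,"hand": 0.9}
    - {"dp": [0,0,0],"roll": 0,"hand": 0.9}

```text
time: 8.0
tool_pos: [471.6, 355.0, 154.5]
ee_rot: [1.056, 2.957, 0.006]
force: [2.3, 3.7, 4.7]
finger_gap: 15.8
gripper_force: 20.0
```

Emit:
send_rows:
  steps:
    - {"dp": [0,0,0],"roll": 0.9,"hand": 0.9}
    - {"dp": [0,0,0],"roll": 1.9,"hand": 0.9}
    - {"dp": [0,0,0],"roll": 2.9,"hand": 0.9}
    - {"dp": [0,0,0],"roll": 3.9,"hand": 0.9}
    - {"dp": [0,0,0],"roll": 4.9,"hand": 0.9}

```text
time: 8.5
tool_pos: [470.6, 354.3, 154.5]
ee_rot: [-1.995, -2.427, -0.002]
force: [-4.1, -0.1, 13.0]
finger_gap: 16.0
gripper_force: 20.0
```

Emit:
send_rows:
  steps:
    - {"dp": [0,0,0],"roll": 1,"hand": 0.9}
    - {"dp": [0,0,0],"roll": 2,"hand": 0.9}
    - {"dp": [0,0,0],"roll": 3,"hand": 0.9}
    - {"dp": [0,0,0],"roll": 4,"hand": 0.9}
    - {"dp": [0,0,0],"roll": 5,"hand": 0.9}

```text
time: 9.0
tool_pos: [469.2, 354.5, 154.5]
ee_rot: [-2.703, -1.597, 0.002]
force: [-11.8, 3.1, 16.1]
finger_gap: 15.8
gripper_force: 20.0
```

```bash
cat >> h.py <<'E'
def win(name):
    c=np.array([470.5,353.7]);y=np.radians(5);ex=np.array([np.cos(y),np.sin(y)]);ey=np.array([-np.sin(y),np.cos(y)]);outs=[]
    for n in("side","top"):
        im=np.mean([manip.grab_frame(n)[:,:,::-1].astype(float) for _ in range(5)],0)
        src=np.float32([px(n,[*(c+a*ex+b*ey),42]) for a,b in [(14,-18),(14,18),(62,18),(62,-18)]])
        H=cv2.getPerspectiveTransform(src,np.float32([(0,0),(360,0),(360,480),(0,480)]))
        outs.append(np.clip((cv2.warpPerspective(im,H,(360,480),flags=cv2.INTER_CUBIC)-20)*1.3,0,255).astype(np.uint8))
    cv2.imwrite(f"pics/{name}.png",np.hstack(outs))
E
python3 - <<'E'
from h import *
o=manip.get_obs();print(o['time'],o['tool_pos'],o['qpos'][5],o['gripper_force'],o['wrist_torque'])
to(470.5,353.7,157,-130)
win("m6")
E
```

```text
9.0 [469.23980822 354.51751347 154.45030352] 1.1457238182525726 20.004812479019165 [0.32009881 1.85519937 0.02361385]
dp [-0.002  0.03  -0.051] roll -9.858 n 0.05 q6 1.15
```

View pics/m6.png

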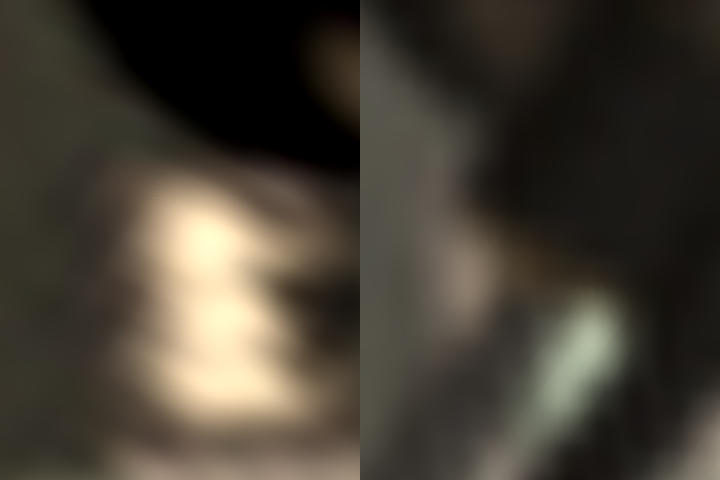

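The figure reads as a 3, which confirms the angle. Continue another 101° clockwise.

Emit:
send_rows:
  steps:
    - {"dp": [0,0,0],"roll": 0.9,"hand": 0.9}
    - {"dp": [0,0,0],"roll": 1.8,"hand": 0.9}
    - {"dp": [0,0,0],"roll": 2.7,"hand": 0.9}
    - {"dp": [0,0,0],"roll": 3.6,"hand": 0.9}
    - {"dp": [0,0,0],"roll": 4.5,"hand": 0.9}

```text
time: 10.0
tool_pos: [468.4, 355.4, 154.4]
ee_rot: [-3.063, -0.683, 0.004]
force: [-16.5, 8.5, 14.8]
finger_gap: 15.8
gripper_force: 20.0
```

Emit:
send_rows:
  steps:
    - {"dp": [0,0,0],"roll": 0.9,"hand": 0.9}
    - {"dp": [0,0,0],"roll": 1.8,"hand": 0.9}
    - {"dp": [0,0,0],"roll": 2.7,"hand": 0.9}
    - {"dp": [0,0,0],"roll": 3.6,"hand": 0.9}
    - {"dp": [0,0,0],"roll": 4.5,"hand": 0.9}

```text
time: 10.5
tool_pos: [468.3, 356.6, 154.4]
ee_rot: [-3.123, 0.297, 0.005]
force: [-16.8, 15.7, 12.2]
finger_gap: 15.8
gripper_force: 20.0
```

Emit:
send_rows:
  steps:
    - {"dp": [0,0,0],"roll": 0.9,"hand": 0.9}
    - {"dp": [0,0,0],"roll": 1.8,"hand": 0.9}
    - {"dp": [0,0,0],"roll": 2.7,"hand": 0.9}
    - {"dp": [0,0,0],"roll": 3.6,"hand": 0.9}
    - {"dp": [0,0,0],"roll": 3.6,"hand": 0.9}

```text
time: 11.0
tool_pos: [468.8, 357.4, 154.5]
ee_rot: [-2.951, 1.064, 0.006]
force: [-14.2, 19.2, 8.8]
finger_gap: 16.2
gripper_force: 20.0
```

Emit:
send_rows:
  steps:
    - {"dp": [0,0,0],"roll": 0,"hand": 0.5}
    - {"dp": [0,0,0],"roll": 0,"hand": 0.5}
    - {"dp": [0,0,0],"roll": 0,"hand": 0.5}
    - {"dp": [0,0,-0.3],"roll": 0,"hand": 0.5}
    - {"dp": [0,0,-0.8],"roll": 0,"hand": 0.5}

```text
time: 11.5
tool_pos: [469.8, 353.1, 192.4]
ee_rot: [2.956, -1.056, -0.003]
force: [0.7, -0.2, -0.0]
finger_gap: 46.0
gripper_force: 0.0
```

Emit:
send_rows:
  steps:
    - {"dp": [0,0,-0.8],"roll": 0,"hand": 0.7}
    - {"dp": [0,0,-1.6],"roll": 0,"hand": 1}
    - {"dp": [0,0,-2.4],"roll": 0,"hand": 1}
    - {"dp": [0,0,-3.0],"roll": 0,"hand": 1}
    - {"dp": [0,0,-3.0],"roll": 0,"hand": 1}

```text
time: 12.0
tool_pos: [471.9, 354.7, 348.7]
ee_rot: [-2.952, 1.055, -0.008]
force: [0.5, 0.3, -0.5]
finger_gap: 8.1
gripper_force: 0.0
```

```bash
python3 - <<'E'
from h import *
o=manip.get_obs();print(o['time'],o['tool_pos'],o['qpos'],o['wrist_torque'])
to(470.5,353.7,157,-130)
win("m7")
to(437,-410,350,6)
E
```

```text
12.0 [471.93719302 354.67606156 348.73047963] [ 6.42020026e-01  2.55169377e-01  1.66391445e+00 -1.85287593e-04
  1.21401608e+00  2.89933465e+00] [0.04265671 0.15288327 0.01895049]
dp [-0.018  0.065  3.834] roll 0.084 n 3.83 q6 2.9
dp [ 9.163 12.242 -0.148] roll 5.587 n 12.24 q6 2.9
```

View pics/m7.png

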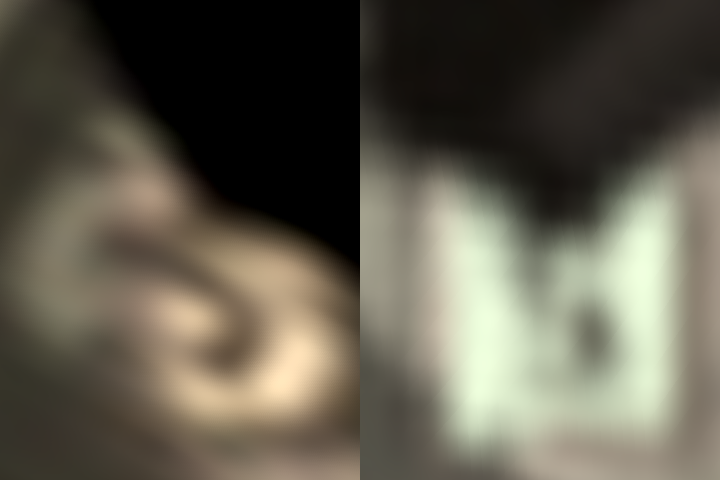

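The window now shows a 5 with its bowl, centred. Next is the switch.

Emit:
send_rows:
  steps:
    - {"dp": [0.46,0.61,0],"roll": 0,"hand": 1}
    - {"dp": [0.92,1.22,0],"roll": 0,"hand": 1}
    - {"dp": [1.38,1.83,0],"roll": 0,"hand": 1}
    - {"dp": [1.84,2.44,0],"roll": 0,"hand": 1}
    - {"dp": [2.29,3.06,0],"roll": 0,"hand": 1}

```text
time: 13.0
tool_pos: [461.8, 161.7, 342.5]
ee_rot: [2.959, -1.056, -0.0]
force: [0.5, -0.1, 0.9]
finger_gap: 0.7
gripper_force: 0.0
```

Emit:
send_rows:
  steps:
    - {"dp": [0.46,0.61,0],"roll": 0,"hand": 1}
    - {"dp": [0.92,1.22,0],"roll": 0,"hand": 1}
    - {"dp": [1.38,1.83,0],"roll": 0,"hand": 1}
    - {"dp": [1.84,2.44,0],"roll": 0,"hand": 1}
    - {"dp": [2.29,3.06,0],"roll": 0,"hand": 1}

```text
time: 13.5
tool_pos: [453.4, -29.4, 342.6]
ee_rot: [-2.959, 1.056, -0.0]
force: [0.4, 0.3, -0.2]
finger_gap: 0.7
gripper_force: 0.0
```

Emit:
send_rows:
  steps:
    - {"dp": [0.46,0.61,0],"roll": 0,"hand": 1}
    - {"dp": [0.92,1.22,0],"roll": 0,"hand": 1}
    - {"dp": [1.38,1.83,0],"roll": 0,"hand": 1}
    - {"dp": [1.84,2.44,0],"roll": 0,"hand": 1}
    - {"dp": [2.29,3.06,0],"roll": 0,"hand": 1}

```text
time: 14.0
tool_pos: [445.1, -220.4, 342.6]
ee_rot: [-2.958, 1.057, 0.0]
force: [1.4, 0.7, -0.5]
finger_gap: 0.4
gripper_force: 0.0
```

Emit:
send_rows:
  steps:
    - {"dp": [0.46,0.61,0],"roll": 0,"hand": 1}
    - {"dp": [0.92,1.22,0],"roll": 0,"hand": 1}
    - {"dp": [1.38,1.83,0],"roll": 0,"hand": 1}
    - {"dp": [1.84,2.44,0],"roll": 0,"hand": 1}
    - {"dp": [2.29,3.06,0],"roll": 0,"hand": 1}

```text
time: 14.5
tool_pos: [436.8, -411.3, 342.4]
ee_rot: [-2.958, 1.057, 0.001]
force: [0.3, 0.1, 0.1]
finger_gap: 0.5
gripper_force: 0.0
```

Emit:
send_rows:
  steps:
    - {"dp": [0,0,0],"roll": -1,"hand": 1}
    - {"dp": [0,0,0],"roll": -2,"hand": 1}
    - {"dp": [0,0,0],"roll": -3,"hand": 1}
    - {"dp": [0,0,0],"roll": -4,"hand": 1}
    - {"dp": [0,0,0],"roll": -5,"hand": 1}

```text
time: 15.0
tool_pos: [437.0, -409.7, 342.2]
ee_rot: [-3.141, -0.028, 0.001]
force: [0.1, -1.0, -0.8]
finger_gap: 0.5
gripper_force: 0.0
```

Emit:
send_rows:
  steps:
    - {"dp": [0,0,0],"roll": -1,"hand": 1}
    - {"dp": [0,0,0],"roll": -2,"hand": 1}
    - {"dp": [0,0,0],"roll": -3,"hand": 1}
    - {"dp": [0,0,0],"roll": -4,"hand": 1}
    - {"dp": [0,0,0],"roll": -5,"hand": 1}

```text
time: 15.5
tool_pos: [437.1, -409.7, 342.3]
ee_rot: [-2.942, -1.101, 0.001]
force: [-0.7, -0.5, 0.2]
finger_gap: 0.4
gripper_force: 0.0
```

Emit:
send_rows:
  steps:
    - {"dp": [0,0,0],"roll": -1,"hand": 1}
    - {"dp": [0,0,0],"roll": -2,"hand": 1}
    - {"dp": [0,0,0],"roll": -3,"hand": 1}
    - {"dp": [0,0,0],"roll": -4,"hand": 1}
    - {"dp": [0,0,0],"roll": -5,"hand": 1}

```text
time: 16.0
tool_pos: [437.1, -409.7, 342.3]
ee_rot: [-2.388, -2.04, 0.0]
force: [-0.1, 0.4, 0.7]
finger_gap: 0.1
gripper_force: 0.0
```

```bash
python3 - <<'E'
from h import *
o=manip.get_obs();print(o['time'],o['tool_pos'],o['qpos'],o['finger_gap'])
to(437.8,-405,238,6)
E
```

```text
16.0 [ 437.0647403  -409.67805088  342.29358454] [-7.55557916e-01  2.78303323e-01  1.64745558e+00 -2.80341041e-05
  1.21648019e+00 -5.98912558e-01] 0.08736056110957588
dp [9.400e-02 1.000e-03 2.086e+00] roll -1.872 n 2.09 q6 -0.6
```

Emit:
send_rows:
  steps:
    - {"dp": [0.09,0,0.5],"roll": -0.9,"hand": 1}
    - {"dp": [0.09,0,1.0],"roll": -1.87,"hand": 1}
    - {"dp": [0.09,0,1.6],"roll": -1.87,"hand": 1}
    - {"dp": [0.09,0,2.09],"roll": -1.87,"hand": 1}
    - {"dp": [0.09,0,2.09],"roll": -1.87,"hand": 1}

```text
time: 16.5
tool_pos: [436.4, -403.9, 234.7]
ee_rot: [-2.105, -2.324, -0.0]
force: [-0.4, -0.0, -0.4]
finger_gap: 0.4
gripper_force: 0.0
```

Emit:
send_rows:
  steps:
    - {"dp": [0,0.2,0],"roll": 0,"hand": 1}
    - {"dp": [0,0.4,0],"roll": 0,"hand": 1}
    - {"dp": [0,0.6,0],"roll": 0,"hand": 1}
    - {"dp": [0,0.8,0],"roll": 0,"hand": 1}
    - {"dp": [0,0.8,0],"roll": 0,"hand": 1}

```text
time: 17.0
tool_pos: [479.2, -401.4, 238.9]
ee_rot: [2.107, 2.328, -0.0]
force: [-2.0, -0.1, 1.4]
finger_gap: 0.5
gripper_force: 1.1
```

```bash
python3 - <<'E'
from h import *
o=manip.get_obs();print(o['time'],o['tool_pos'],o['force'],R.from_rotvec(o['ee_rot']).as_matrix()[:,1])
E
```

```text
17.0 [ 479.2112216  -401.37543796  238.91028608] [-2.02593556 -0.05674126  1.43991763] [9.95024286e-01 9.96279306e-02 9.72905963e-04]
```

Emit:
send_rows:
  steps:
    - {"dp": [0,0.2,0],"roll": 0,"hand": 1}
    - {"dp": [0,0.4,0],"roll": 0,"hand": 1}
    - {"dp": [0,0.6,0],"roll": 0,"hand": 1}
    - {"dp": [0,0.6,0],"roll": 0,"hand": 1}

```text
time: 17.4
tool_pos: [508.0, -397.9, 237.4]
ee_rot: [-2.107, -2.328, 0.001]
force: [-4.9, 0.2, -0.3]
finger_gap: 0.3
gripper_force: 2.2
```

```bash
python3 - <<'E'
from h import *
o=manip.get_obs();print(o['time'],o['tool_pos'],o['force'])
crop("top",320,170,90,70,8,"sw")
E
```

```text
17.4 [ 507.95363121 -397.89703261  237.39386143] [-4.86041234  0.23826525 -0.28098119]
```

View pics/sw.png

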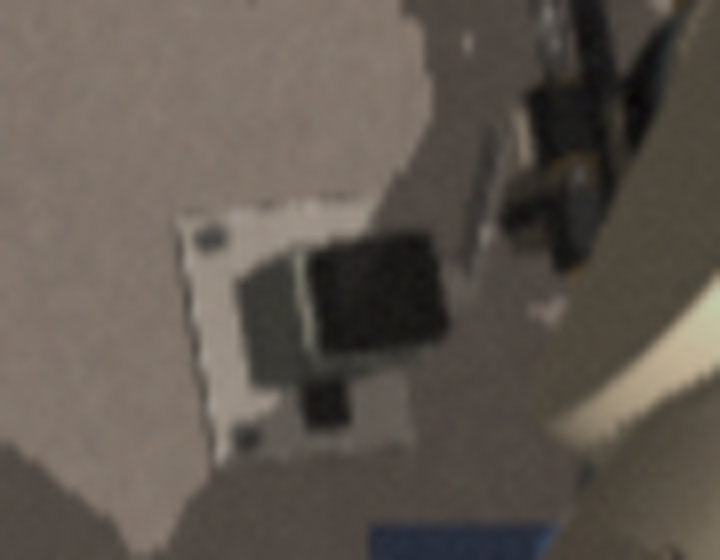

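The lever leans clearly, at about 0.62 rad going by the force. I'll push a bit more for margin, then retreat.

Emit:
send_rows:
  steps:
    - {"dp": [0,0.15,0],"roll": 0,"hand": 1}
    - {"dp": [0,0.15,0],"roll": 0,"hand": 1}
    - {"dp": [0,-0.6,0],"roll": 0,"hand": 1}
    - {"dp": [0,-1.4,0],"roll": 0,"hand": 1}
    - {"dp": [0,-1.7,0],"roll": 0,"hand": 1}

```text
time: 17.95
tool_pos: [420.9, -406.8, 238.4]
ee_rot: [2.11, 2.327, 0.0]
force: [0.1, 0.6, -0.2]
finger_gap: 0.4
gripper_force: 0.0
```

Emit:
send_rows:
  steps:
    - {"dp": [0,0,-0.8],"roll": 0,"hand": 0.67}
    - {"dp": [0,0,-1.6],"roll": 0,"hand": 0.67}
    - {"dp": [0,0,-2.0],"roll": 0,"hand": 0.67}
    - {"dp": [0,0,-2.0],"roll": 0,"hand": 0.67}

```text
time: 18.35
tool_pos: [424.7, -408.0, 342.3]
ee_rot: [2.104, 2.322, 0.001]
force: [0.2, -0.5, -0.7]
finger_gap: 29.8
gripper_force: 0.0
```

```bash
python3 - <<'E'
from h import *
o=manip.get_obs();print(o['time'],o['tool_pos'],o['force'],o['finger_gap'])
# roller brightness check at rest position
im=manip.grab_frame("top").astype(int)
u,v=px("top",[492,-398,185]).astype(int);print(im[v-3:v+4,u-3:u+4].min(2))
# rack refine: black strips in top image -> world at z=116
g=im.max(2)
for k,c in enumerate([(634,-130),(584.5,-137),(534.6,-144),(485.3,-151)]):
    m=np.zeros(g.shape,np.uint8)
    y=np.radians(8);ex=np.array([np.cos(y),np.sin(y)]);ey=np.array([-np.sin(y),np.cos(y)])
    poly=np.array([px("top",[*(np.array(c)+a*ex+b*ey),116]) for a,b in [(-12,-58),(12,-58),(12,58),(-12,58)]])
    cv2.fillPoly(m,[poly.round().astype(int)],1)
    d=((g<55)&(m>0));vv,uu=np.nonzero(d);W=np.array([pt("top",a,b,116) for a,b in zip(uu,vv)])
    q=(W-W.mean(0));e=np.linalg.svd(q,full_matrices=False)[2][0]
    t=q@e;print(k,len(W),W.mean(0),np.degrees(np.arctan2(e[1],e[0]))%180,t.min(),t.max(),W.mean(0)+e*(t.min()+t.max())/2)
to(485.3,-151,240,8)
E
```

```text
18.35 [ 424.72673447 -408.04455393  342.31219102] [ 0.21049393 -0.50468421 -0.72210996] 29.78709907451564
[[ 77  96 101 106 108 108  94]
 [ 79 110 134 139 142 145 134]
 [107 103 150 159 162 163 160]
 [129 105 142 169 174 174 171]
 [135 113 132 173 180 179 178]
 [141 123 121 170 177 175 172]
 [148 126 108 159 168 166 163]]
0 139 [ 631.94221593 -130.31419928] 98.87005106665488 -42.87286373831654 42.354177663923956 [ 631.98220505 -130.57044073]
1 136 [ 583.01425469 -135.0708328 ] 98.89228717370621 -44.78292081795722 43.16100239377901 [ 582.88889873 -134.26962077]
2 128 [ 534.15618397 -143.15820984] 99.1079694084309 -42.270584551200564 44.31773063996374 [ 534.31821088 -144.16887747]
3 119 [ 485.81796048 -150.07546441] 99.23569768438392 -43.94492218771606 45.326709576829515 [ 485.92884629 -150.75740167]
dp [4.989 1.717 1.99 ] roll -0.295 n 4.99 q6 -0.87
```

Emit:
send_rows:
  steps:
    - {"dp": [0.6,0.2,0],"roll": 0,"hand": 0.67}
    - {"dp": [1.2,0.4,0],"roll": 0,"hand": 0.67}
    - {"dp": [1.8,0.6,0],"roll": 0,"hand": 0.67}
    - {"dp": [2.4,0.8,0],"roll": 0,"hand": 0.67}
    - {"dp": [3.0,1.0,0],"roll": 0,"hand": 0.67}

```text
time: 18.9
tool_pos: [457.9, -251.0, 336.6]
ee_rot: [-2.108, -2.327, -0.0]
force: [0.8, -0.2, -0.7]
finger_gap: 30.7
gripper_force: 0.0
```

Emit:
send_rows:
  steps:
    - {"dp": [0.6,0.2,0],"roll": 0,"hand": 0.67}
    - {"dp": [1.2,0.4,0.4],"roll": 0,"hand": 0.67}
    - {"dp": [1.99,0.72,0.9],"roll": -0.3,"hand": 0.67}
    - {"dp": [1.99,0.72,1.6],"roll": -0.3,"hand": 0.67}
    - {"dp": [1.99,0.72,2.0],"roll": -0.3,"hand": 0.67}

```text
time: 19.4
tool_pos: [482.9, -148.0, 234.7]
ee_rot: [-2.055, -2.372, 0.002]
force: [-0.0, 0.6, 0.1]
finger_gap: 30.2
gripper_force: 0.0
```

```bash
cat >> h.py <<'E'
def carr():
    im=manip.grab_frame("top")
    m=((im.min(2)>95)).astype(np.uint8); m[:, :170]=0;m[:,235:]=0;m[:145]=0;m[245:]=0
    m=cv2.morphologyEx(m,cv2.MORPH_CLOSE,np.ones((7,7)))
    n,l,s,_=cv2.connectedComponentsWithStats(m);k=1+np.argmax(s[1:,4])
    pts=np.argwhere(l==k)[:,::-1]
    W=np.array([pt("top",*p,50) for p in pts],np.float32)
    (c,sz,a)=cv2.minAreaRect(W);print("carr",s[k],np.round(c,1),np.round(sz,1),round(a,2),"lo/hi",np.percentile(W,1,0).round(1),np.percentile(W,99,0).round(1))
E
python3 - <<'E'
from h import *
o=manip.get_obs();print(o['time'],o['tool_pos'],o['finger_gap'])
to(485.8,-150.3,240,8.3);to(485.8,-150.3,177,8.3)
carr()
im=manip.grab_frame("top");print(im[150:238:4,178:232:6].min(2))
E
```

```text
19.4 [ 482.92836116 -147.99355733  234.73621033] 30.243529330175623
dp [-0.054  0.05  -0.106] roll -0.013 n 0.11 q6 -0.44
dp [-0.056  0.054  1.154] roll -0.013 n 1.15 q6 -0.44Traceback (most recent call last):
  File "<stdin>", line 4, in <module>
  File "h.py", line 37, in carr
    W=np.array([pt("top",*p,50) for p in pts],np.float32)
                ~~^^^^^^^^^^^^^
  File "h.py", line 8, in pt
    c=manip.calibration(n);V=c['view'];d=V[:3,:3].T@np.array([(u-c['cx'])/c['fx'],(v-c['cy'])/c['fy'],1])
ValueError: time passes only in moves, steps and waits
```

```bash
python3 - <<'E'
s=open('h.py').read()
s=s.replace("def pt(","CAL={n:manip.calibration(n) for n in('side','top')}\ndef pt(").replace("c=manip.calibration(n)","c=CAL[n]")
open('h.py','w').write(s)
E
python3 - <<'E'
from h import *
carr()
o=manip.get_obs();print(o['time'],o['tool_pos'])
to(485.8,-150.3,177,8.3)
im=manip.grab_frame("top");print(im[150:238:4,178:232:6].min(2))
E
```

```text
carr [ 170  145   65  100 6500] [538.5 138.1] [314.3 204.1] 0.47 lo/hi [385.2  36.5] [691.5 235.4]
19.5 [ 482.03133108 -148.74226252  234.4084968 ]
dp [-0.045  0.077  1.148] roll -0.025 n 1.15 q6 -0.44
[[100 119 102 101 102 103 102 104 101]
 [101 103 104 103 105 103 104 103 102]
 [103 102 102 104 102 105 103 108 102]
 [104 102 162  90 102 106 103 168 104]
 [101 102  76  69 164 168 169 104  69]
 [103 103  78 151 171 171 170 140  66]
 [103 105 171  71 167 172 170 165  68]
 [102 108 172  67 166 174 173 170  68]
 [101 103  77  69 174 174 171  93  69]
 [101 104  80 169 174 174 173 170  72]
 [100 102 174  78 175 174 165 170  69]
 [105 100 176  67 175 177 155 171  70]
 [104 107  81  76 175 176 158  96  67]
 [101 112  97 175 177 176 176 158  68]
 [107 117 175  83 179 177 178 135  70]
 [106 110 178  93 177 178 176 156  69]
 [101 124  85 111 178 179 143 150  69]
 [104 154 108 144 180 180 177 185  69]
 [107 170 179 103 179 179 179 180  67]
 [106 104 135 169 178 176 157 131 104]
 [106 104 106 105 103 104 104 102 105]
 [106 102 106 106 103 104 104 105 104]]
```

Emit:
send_rows:
  steps:
    - {"dp": [-0.04,0.08,0.3],"roll": 0,"hand": 0.67}
    - {"dp": [-0.04,0.08,0.8],"roll": 0,"hand": 0.67}
    - {"dp": [-0.04,0.08,1.15],"roll": 0,"hand": 0.67}
    - {"dp": [-0.04,0.08,1.15],"roll": 0,"hand": 0.67}
    - {"dp": [-0.04,0.08,1.15],"roll": 0,"hand": 0.67}

```text
time: 20.05
tool_pos: [488.6, -151.8, 181.6]
ee_rot: [2.06, 2.371, 0.001]
force: [-0.0, 0.1, 0.2]
finger_gap: 30.4
gripper_force: 0.0
```

Emit:
send_rows:
  steps:
    - {"dp": [0,0,0],"roll": 0,"hand": 0.95}
    - {"dp": [0,0,0],"roll": 0,"hand": 0.95}
    - {"dp": [0,0,0],"roll": 0,"hand": 0.95}
    - {"dp": [0,0,0],"roll": 0,"hand": 0.95}

```text
time: 20.45
tool_pos: [488.6, -151.7, 181.6]
ee_rot: [2.059, 2.371, 0.001]
force: [-1.1, -0.4, 6.8]
finger_gap: 11.6
gripper_force: 20.0
```

```bash
sed -i 's/min(2)>95/min(2)>138/' h.py; python3 - <<'E'
from h import *
o=manip.get_obs();print(o['time'],o['tool_pos'],o['finger_gap'],o['gripper_force'],o['force'])
carr()
E
```

```text
20.45 [ 488.55745591 -151.66221192  181.64767939] 11.642023626907699 19.998848140239716 [-1.10188439 -0.37946829  6.76988794]
carr [ 184  160   40   68 2242] [538.7 130. ] [114.6 210.7] 88.72 lo/hi [436.8  73.6] [638.7 186.3]
```

Emit:
send_rows:
  steps:
    - {"dp": [0,0,-0.3],"roll": 0,"hand": 0.95}
    - {"dp": [0,0,-0.8],"roll": 0,"hand": 0.95}
    - {"dp": [0,0,-1.4],"roll": 0,"hand": 0.95}
    - {"dp": [0,0,-1.8],"roll": 0,"hand": 0.95}
    - {"dp": [0,0,-1.8],"roll": 0,"hand": 0.95}

```text
time: 21.0
tool_pos: [489.4, -151.8, 273.4]
ee_rot: [2.057, 2.368, 0.003]
force: [0.6, -0.5, -2.2]
finger_gap: 11.9
gripper_force: 20.0
```

```bash
python3 - <<'E'
from h import *
o=manip.get_obs();print(o['time'],o['tool_pos'],o['finger_gap'],o['gripper_force'],o['force'])
to(464,127.5,270,-1.4)
carr()
E
```

```text
21.0 [ 489.38895394 -151.81534705  273.37159789] 11.930277262429003 19.998123943805695 [ 0.59972411 -0.51451405 -2.24842461]
dp [5.602 0.279 0.057] roll 1.181 n 5.6 q6 -0.44
carr [ 184  160   40   68 2229] [538.7 130.1] [114.3 210.7] 88.75 lo/hi [436.8  73.8] [638.7 186.3]
```

Emit:
send_rows:
  steps:
    - {"dp": [0.4,0.02,0],"roll": 0,"hand": 0.95}
    - {"dp": [1.0,0.05,0],"roll": 0,"hand": 0.95}
    - {"dp": [1.7,0.09,0],"roll": 0,"hand": 0.95}
    - {"dp": [2.4,0.12,0],"roll": 0,"hand": 0.95}
    - {"dp": [3.1,0.15,0],"roll": 0,"hand": 0.95}

```text
time: 21.55
tool_pos: [472.7, 4.3, 269.0]
ee_rot: [-2.059, -2.37, 0.002]
force: [1.3, 0.2, -1.9]
finger_gap: 11.9
gripper_force: 20.0
```

Emit:
send_rows:
  steps:
    - {"dp": [0.7,0.03,0],"roll": 0.3,"hand": 0.95}
    - {"dp": [1.3,0.06,0],"roll": 0.6,"hand": 0.95}
    - {"dp": [1.9,0.1,0],"roll": 0.9,"hand": 0.95}
    - {"dp": [2.3,0.12,0],"roll": 1.18,"hand": 0.95}
    - {"dp": [2.5,0.13,0],"roll": 1.18,"hand": 0.95}

```text
time: 22.05
tool_pos: [461.8, 129.0, 269.2]
ee_rot: [-2.246, -2.195, 0.003]
force: [-0.3, 0.1, -1.7]
finger_gap: 11.5
gripper_force: 20.0
```

Emit:
send_rows:
  steps:
    - {"dp": [0,0,0],"roll": 0,"hand": 0.95}
    - {"dp": [0,0,0],"roll": 0,"hand": 0.95}

```text
time: 22.25
tool_pos: [462.5, 127.2, 270.0]
ee_rot: [-2.247, -2.196, 0.002]
force: [0.7, 0.5, -1.7]
finger_gap: 12.0
gripper_force: 20.0
```

```bash
python3 - <<'E'
from h import *
o=manip.get_obs();print(o['time'],o['tool_pos'],o['finger_gap'],o['gripper_force'],o['force'])
to(464,127.5,270,-1.4);to(464,127.5,181,-1.4)
b=manip.grab_frame("side")[120:230,165:285,::-1];a=manip.grab_frame("top")[130:250,150:280,::-1]
r=lambda i:cv2.resize(i,(400,400),interpolation=cv2.INTER_CUBIC)
cv2.imwrite("pics/m8.png",np.hstack([r(a),r(b)]))
E
```

```text
22.25 [462.47888037 127.19297714 269.99488744] 11.98329654432177 19.998706877231598 [ 0.68295979  0.52224713 -1.73462781]
dp [ 0.007  0.03  -0.   ] roll 0.011 n 0.03 q6 0.29
dp [0.008 0.032 1.78 ] roll 0.011 n 1.78 q6 0.29
```

View pics/m8.png

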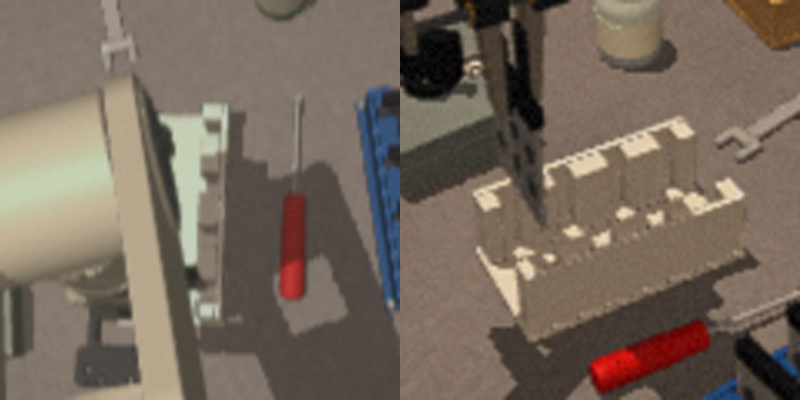

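The plate hangs over the first bay. I'll cross-check the carrier pose with the side camera: far-row fins appear at m8 (588,163), (640,147), and near-row fins at (600,240), (647,222), (688,203).

```bash
python3 - <<'E'
from h import *
for n,u,v in [("far",588,163),("far",640,147),("far",683,128),("far",488,198),("near?",600,240),("near?",647,222),("near?",688,203),("near",735,190)]:
    U=(u-400)/(400/120)+165;V=v/(400/110)+120
    print(n,(u,v),pt("side",U,V,66).round(1))
E
```

```text
far (588, 163) [540.2 166. ]
far (640, 147) [588.5 161.8]
far (683, 128) [633.  164.8]
far (488, 198) [448.6 169.3]
near? (600, 240) [508.1  80.9]
near? (647, 222) [551.  80.]
near? (688, 203) [591.2  82.4]
near (735, 190) [633.3  76.3]
```

Emit:
send_rows:
  steps:
    - {"dp": [0,0.035,0.3],"roll": 0,"hand": 0.95}
    - {"dp": [0,0.035,0.7],"roll": 0,"hand": 0.95}
    - {"dp": [0,0.035,1.1],"roll": 0,"hand": 0.95}
    - {"dp": [0,0.035,1.45],"roll": 0,"hand": 0.95}
    - {"dp": [0,0.035,1.65],"roll": 0,"hand": 0.95}

```text
time: 22.85
tool_pos: [464.1, 126.7, 187.0]
ee_rot: [-2.249, -2.193, 0.002]
force: [-0.1, 0.5, -1.5]
finger_gap: 12.1
gripper_force: 20.0
```

Emit:
send_rows:
  steps:
    - {"dp": [0,0,0.08],"roll": 0,"hand": 0.95}
    - {"dp": [0,0,0.13],"roll": 0,"hand": 0.95}
    - {"dp": [0,0,0.13],"roll": 0,"hand": 0.95}

```text
time: 23.15
tool_pos: [464.8, 127.6, 182.0]
ee_rot: [2.248, 2.194, 0.001]
force: [-0.7, 0.4, -1.7]
finger_gap: 11.5
gripper_force: 20.0
```

Emit:
send_rows:
  steps:
    - {"dp": [0,0,0.04],"roll": 0,"hand": 0.95}
    - {"dp": [0,0,0.04],"roll": 0,"hand": 0.95}
    - {"dp": [0,0,0.04],"roll": 0,"hand": 0.67}
    - {"dp": [0,0,0.04],"roll": 0,"hand": 0.67}
    - {"dp": [0,0,0.04],"roll": 0,"hand": 0.67}

```text
time: 23.65
tool_pos: [464.7, 127.8, 179.9]
ee_rot: [2.248, 2.194, 0.001]
force: [0.1, 0.8, 0.3]
finger_gap: 30.2
gripper_force: 0.0
```

Emit:
send_rows:
  steps:
    - {"dp": [0,0,-0.3],"roll": 0,"hand": 0.67}
    - {"dp": [0,0,-0.8],"roll": 0,"hand": 0.67}
    - {"dp": [0,0,-1.2],"roll": 0,"hand": 0.67}
    - {"dp": [0,0,-1.2],"roll": 0,"hand": 0.67}
    - {"dp": [0,0,-1.2],"roll": 0,"hand": 0.67}

```text
time: 24.15
tool_pos: [464.6, 127.7, 239.7]
ee_rot: [2.248, 2.194, 0.001]
force: [-0.1, -0.5, -0.5]
finger_gap: 30.5
gripper_force: 0.0
```

```bash
python3 - <<'E'
from h import *
o=manip.get_obs();print(o['time'],o['tool_pos'],o['finger_gap'],o['force'])
to(535,-144,242,8.3)
E
```

```text
24.15 [464.58813062 127.74719427 239.71237539] 30.51779007417329 [-0.10486235 -0.53793001 -0.53736508]
dp [-5.399  1.539 -0.046] roll -1.211 n 5.4 q6 0.29
```

Emit:
send_rows:
  steps:
    - {"dp": [-0.6,0.17,0],"roll": 0,"hand": 0.67}
    - {"dp": [-1.3,0.36,0],"roll": 0,"hand": 0.67}
    - {"dp": [-2.0,0.56,0],"roll": 0,"hand": 0.67}
    - {"dp": [-2.7,0.76,0],"roll": 0,"hand": 0.67}
    - {"dp": [-3.4,0.96,0],"roll": 0,"hand": 0.67}

```text
time: 24.65
tool_pos: [507.9, -44.8, 238.3]
ee_rot: [-2.247, -2.194, 0.002]
force: [0.7, 0.2, 0.3]
finger_gap: 30.3
gripper_force: 0.0
```

Emit:
send_rows:
  steps:
    - {"dp": [-0.7,0.2,0],"roll": -0.4,"hand": 0.67}
    - {"dp": [-1.4,0.4,0],"roll": -0.8,"hand": 0.67}
    - {"dp": [-2.0,0.58,0],"roll": -1.21,"hand": 0.67}
    - {"dp": [-2.0,0.58,0],"roll": -1.21,"hand": 0.67}
    - {"dp": [-2.0,0.58,0],"roll": -1.21,"hand": 0.67}

```text
time: 25.15
tool_pos: [534.2, -144.2, 238.3]
ee_rot: [-2.056, -2.372, 0.001]
force: [0.3, -0.3, 0.1]
finger_gap: 30.5
gripper_force: 0.0
```

```bash
python3 - <<'E'
from h import *
o=manip.get_obs();print(o['time'],o['tool_pos'])
to(535.5,-143.5,178,8.3)
carr()
E
```

```text
25.15 [ 534.22996884 -144.22251315  238.2610368 ]
dp [0.009 0.03  1.205] roll -0.018 n 1.21 q6 -0.41
carr [ 184  160   40   68 1945] [538.8 130. ] [114.5 210.6] 88.75 lo/hi [436.7  73.5] [638.7 186.4]
```

Emit:
send_rows:
  steps:
    - {"dp": [0,0.03,0.4],"roll": 0,"hand": 0.67}
    - {"dp": [0,0.03,0.8],"roll": 0,"hand": 0.67}
    - {"dp": [0,0.03,1.2],"roll": 0,"hand": 0.67}
    - {"dp": [0,0.03,1.2],"roll": 0,"hand": 0.67}
    - {"dp": [0,0.03,1.2],"roll": 0,"hand": 0.67}

```text
time: 25.7
tool_pos: [536.1, -142.8, 179.6]
ee_rot: [-2.053, -2.376, 0.001]
force: [0.3, -0.5, 1.2]
finger_gap: 30.0
gripper_force: 0.0
```

Emit:
send_rows:
  steps:
    - {"dp": [0,0,0],"roll": 0,"hand": 0.95}
    - {"dp": [0,0,0],"roll": 0,"hand": 0.95}
    - {"dp": [0,0,0],"roll": 0,"hand": 0.95}
    - {"dp": [0,0,0],"roll": 0,"hand": 0.95}

```text
time: 26.1
tool_pos: [536.9, -143.9, 180.6]
ee_rot: [2.054, 2.375, 0.001]
force: [-1.1, 1.6, 6.4]
finger_gap: 11.9
gripper_force: 20.0
```

Emit:
send_rows:
  steps:
    - {"dp": [0,0,-0.3],"roll": 0,"hand": 0.95}
    - {"dp": [0,0,-0.8],"roll": 0,"hand": 0.95}
    - {"dp": [0,0,-1.4],"roll": 0,"hand": 0.95}
    - {"dp": [0,0,-1.8],"roll": 0,"hand": 0.95}
    - {"dp": [0,0,-1.8],"roll": 0,"hand": 0.95}

```text
time: 26.6
tool_pos: [537.7, -144.3, 272.4]
ee_rot: [2.052, 2.373, 0.003]
force: [0.9, 0.6, -1.6]
finger_gap: 11.7
gripper_force: 20.0
```

```bash
cat >> h.py <<'E'
def strips():
    "dark strips over the carrier (z=114), and which strips remain in the rack"
    g=manip.grab_frame("top").max(2)
    for nm,(X,Y,z) in {"car":((440,640),(95,160),114),"rack":((465,650),(-160,-125),116)}.items():
        row=[]
        for x in np.arange(X[0],X[1],4):
            v=[g[int(round(q[1])),int(round(q[0]))] for y in np.linspace(Y[0]+10,Y[1]-10,5) for q in [px("top",[x,y,z])]]
            row.append(int(np.median(v)))
        print(nm,[(int(X[0]+4*i),r) for i,r in enumerate(row) if r<75])
E
python3 - <<'E'
from h import *
o=manip.get_obs();print(o['time'],o['tool_pos'],o['finger_gap'],o['force'])
to(514.5,127,270,-1.4)
carr();strips()
E
```

```text
26.6 [ 537.68261566 -144.2726808   272.37903274] 11.71417070012125 [ 0.94812531  0.62073372 -1.5724673 ]
dp [5.436 0.322 0.038] roll 1.21 n 5.44 q6 -0.41
carr [ 184  160   40   68 1930] [538.7 130.1] [114.3 210.7] 88.75 lo/hi [436.8  73.7] [638.7 186.4]
car [(456, 59), (460, 53), (464, 59), (468, 74)]
rack [(465, 71), (469, 69), (473, 72), (529, 64), (533, 46), (537, 42), (541, 45), (545, 43), (549, 44), (553, 45), (557, 45), (561, 65), (565, 51), (569, 54), (573, 54)]
```

Emit:
send_rows:
  steps:
    - {"dp": [0.5,0.03,0],"roll": 0,"hand": 0.95}
    - {"dp": [1.1,0.07,0],"roll": 0,"hand": 0.95}
    - {"dp": [1.8,0.11,0],"roll": 0,"hand": 0.95}
    - {"dp": [2.5,0.15,0],"roll": 0,"hand": 0.95}
    - {"dp": [3.2,0.19,0],"roll": 0,"hand": 0.95}

```text
time: 27.2
tool_pos: [521.6, 17.0, 267.8]
ee_rot: [-2.054, -2.374, 0.003]
force: [0.2, -0.1, -0.9]
finger_gap: 11.8
gripper_force: 20.0
```

Emit:
send_rows:
  steps:
    - {"dp": [0.7,0.04,0],"roll": 0.4,"hand": 0.95}
    - {"dp": [1.4,0.08,0],"roll": 0.8,"hand": 0.95}
    - {"dp": [1.9,0.11,0],"roll": 1.2,"hand": 0.95}
    - {"dp": [2.15,0.13,0],"roll": 1.2,"hand": 0.95}
    - {"dp": [2.23,0.13,0],"roll": 1.2,"hand": 0.95}

```text
time: 27.7
tool_pos: [512.5, 127.8, 268.5]
ee_rot: [-2.242, -2.199, 0.003]
force: [-0.0, 0.0, -1.0]
finger_gap: 11.8
gripper_force: 20.0
```

Emit:
send_rows:
  steps:
    - {"dp": [0,0,0],"roll": 0,"hand": 0.95}
    - {"dp": [0,0,0],"roll": 0,"hand": 0.95}

```text
time: 27.9
tool_pos: [513.1, 126.2, 269.3]
ee_rot: [-2.246, -2.196, 0.001]
force: [-0.1, 0.1, -1.2]
finger_gap: 12.1
gripper_force: 20.0
```

```bash
python3 - <<'E'
from h import *
o=manip.get_obs();print(o['time'],o['tool_pos'])
to(514.5,127,180,-1.4)
E
```

```text
27.9 [513.07354086 126.18371679 269.28821848]
dp [0.018 0.029 1.786] roll 0.013 n 1.79 q6 0.26
```

Emit:
send_rows:
  steps:
    - {"dp": [0.02,0.03,0.3],"roll": 0,"hand": 0.95}
    - {"dp": [0.02,0.03,0.7],"roll": 0,"hand": 0.95}
    - {"dp": [0.02,0.03,1.1],"roll": 0,"hand": 0.95}
    - {"dp": [0.02,0.03,1.45],"roll": 0,"hand": 0.95}
    - {"dp": [0.02,0.03,1.65],"roll": 0,"hand": 0.95}

```text
time: 28.4
tool_pos: [514.3, 126.9, 185.9]
ee_rot: [-2.247, -2.194, 0.002]
force: [-0.1, -0.7, -0.9]
finger_gap: 11.6
gripper_force: 20.0
```

Emit:
send_rows:
  steps:
    - {"dp": [0,0,0.08],"roll": 0,"hand": 0.95}
    - {"dp": [0,0,0.14],"roll": 0,"hand": 0.95}
    - {"dp": [0,0,0.14],"roll": 0,"hand": 0.95}

```text
time: 28.7
tool_pos: [514.9, 127.9, 180.5]
ee_rot: [2.247, 2.196, 0.001]
force: [-0.1, 0.0, -1.0]
finger_gap: 11.9
gripper_force: 20.0
```

Emit:
send_rows:
  steps:
    - {"dp": [0,0,0.03],"roll": 0,"hand": 0.95}
    - {"dp": [0,0,0.03],"roll": 0,"hand": 0.95}
    - {"dp": [0,0,0.03],"roll": 0,"hand": 0.67}
    - {"dp": [0,0,0.03],"roll": 0,"hand": 0.67}
    - {"dp": [0,0,0.03],"roll": 0,"hand": 0.67}

```text
time: 29.2
tool_pos: [514.8, 128.2, 178.9]
ee_rot: [2.246, 2.196, 0.001]
force: [-0.1, 0.5, -0.6]
finger_gap: 30.2
gripper_force: 0.0
```

Emit:
send_rows:
  steps:
    - {"dp": [0,0,-0.3],"roll": 0,"hand": 0.67}
    - {"dp": [0,0,-0.8],"roll": 0,"hand": 0.67}
    - {"dp": [0,0,-1.2],"roll": 0,"hand": 0.67}
    - {"dp": [0,0,-1.2],"roll": 0,"hand": 0.67}
    - {"dp": [0,0,-1.2],"roll": 0,"hand": 0.67}

```text
time: 29.7
tool_pos: [514.7, 128.1, 238.6]
ee_rot: [2.246, 2.196, 0.001]
force: [-0.2, 0.4, -0.1]
finger_gap: 30.2
gripper_force: 0.0
```

```bash
python3 - <<'E'
from h import *
o=manip.get_obs();print(o['time'],o['tool_pos'],o['finger_gap'],o['force'])
to(585.5,-136.5,242,8.3)
E
```

```text
29.7 [514.66192452 128.09802552 238.63017572] 30.17061921613863 [-0.17602872  0.41923043 -0.10230395]
dp [-5.258  1.537 -0.067] roll -1.201 n 5.26 q6 0.26
```

Emit:
send_rows:
  steps:
    - {"dp": [-0.6,0.17,0],"roll": 0,"hand": 0.67}
    - {"dp": [-1.3,0.38,0],"roll": 0,"hand": 0.67}
    - {"dp": [-2.0,0.58,0],"roll": 0,"hand": 0.67}
    - {"dp": [-2.7,0.79,0],"roll": 0,"hand": 0.67}
    - {"dp": [-3.4,0.99,0],"roll": 0,"hand": 0.67}

```text
time: 30.2
tool_pos: [559.8, -44.4, 237.1]
ee_rot: [-2.245, -2.195, 0.002]
force: [0.4, -0.1, -0.3]
finger_gap: 30.3
gripper_force: 0.0
```

Emit:
send_rows:
  steps:
    - {"dp": [-0.7,0.2,0],"roll": -0.4,"hand": 0.67}
    - {"dp": [-1.4,0.42,0],"roll": -0.8,"hand": 0.67}
    - {"dp": [-1.86,0.55,0],"roll": -1.2,"hand": 0.67}
    - {"dp": [-1.86,0.55,0],"roll": -1.2,"hand": 0.67}
    - {"dp": [-1.86,0.55,0],"roll": -1.2,"hand": 0.67}

```text
time: 30.7
tool_pos: [584.8, -136.5, 237.2]
ee_rot: [-2.056, -2.372, 0.001]
force: [0.3, 0.6, 0.7]
finger_gap: 30.5
gripper_force: 0.0
```

```bash
python3 - <<'E'
from h import *
o=manip.get_obs();print(o['time'],o['tool_pos'])
to(586,-136.5,178,8.3)
carr();strips()
E
```

```text
30.7 [ 584.84976643 -136.50579913  237.2127525 ]
dp [-0.005  0.025  1.184] roll -0.018 n 1.18 q6 -0.37
carr [ 184  160   40   68 1593] [538.8 130.1] [114.2 210.6] 88.78 lo/hi [436.7  73.6] [638.7 186.7]
car [(456, 58), (460, 51), (464, 59), (468, 72), (500, 72), (504, 64), (508, 59), (512, 54), (516, 54), (520, 72)]
rack [(569, 73), (573, 69), (613, 70), (617, 61)]
```

Emit:
send_rows:
  steps:
    - {"dp": [0,0.03,0.4],"roll": 0,"hand": 0.67}
    - {"dp": [0,0.03,0.8],"roll": 0,"hand": 0.67}
    - {"dp": [0,0.03,1.18],"roll": 0,"hand": 0.67}
    - {"dp": [0,0.03,1.18],"roll": 0,"hand": 0.67}
    - {"dp": [0,0.03,1.18],"roll": 0,"hand": 0.67}

```text
time: 31.3
tool_pos: [586.9, -135.5, 179.8]
ee_rot: [-2.054, -2.376, 0.0]
force: [0.2, 0.3, 0.2]
finger_gap: 30.7
gripper_force: 0.0
```

Emit:
send_rows:
  steps:
    - {"dp": [0,0,0],"roll": 0,"hand": 0.95}
    - {"dp": [0,0,0],"roll": 0,"hand": 0.95}
    - {"dp": [0,0,0],"roll": 0,"hand": 0.95}
    - {"dp": [0,0,0],"roll": 0,"hand": 0.95}

```text
time: 31.7
tool_pos: [587.4, -136.4, 180.7]
ee_rot: [2.055, 2.375, 0.001]
force: [-2.0, 1.5, 7.1]
finger_gap: 11.7
gripper_force: 20.0
```

Emit:
send_rows:
  steps:
    - {"dp": [0,0,-0.3],"roll": 0,"hand": 0.95}
    - {"dp": [0,0,-0.8],"roll": 0,"hand": 0.95}
    - {"dp": [0,0,-1.4],"roll": 0,"hand": 0.95}
    - {"dp": [0,0,-1.8],"roll": 0,"hand": 0.95}
    - {"dp": [0,0,-1.8],"roll": 0,"hand": 0.95}

```text
time: 32.2
tool_pos: [588.5, -136.8, 273.5]
ee_rot: [2.052, 2.372, 0.004]
force: [-0.1, 0.1, -1.6]
finger_gap: 11.7
gripper_force: 20.0
```

```bash
python3 - <<'E'
from h import *
o=manip.get_obs();print(o['time'],o['tool_pos'],o['finger_gap'],o['force'])
to(564.5,126,270,-1.4)
carr()
E
```

```text
32.2 [ 588.53658918 -136.78553927  273.45802669] 11.711194002167796 [-0.09075766  0.09850155 -1.62733342]
dp [5.27  0.281 0.059] roll 1.21 n 5.27 q6 -0.38
carr [ 184  160   40   68 1565] [538.8 130.1] [114.2 210.6] 88.78 lo/hi [436.8  73.7] [638.7 186.6]
```

Emit:
send_rows:
  steps:
    - {"dp": [0.5,0.03,0],"roll": 0,"hand": 0.95}
    - {"dp": [1.1,0.06,0],"roll": 0,"hand": 0.95}
    - {"dp": [1.8,0.1,0],"roll": 0,"hand": 0.95}
    - {"dp": [2.5,0.14,0],"roll": 0,"hand": 0.95}
    - {"dp": [3.2,0.18,0],"roll": 0,"hand": 0.95}

```text
time: 32.75
tool_pos: [571.9, 24.4, 268.2]
ee_rot: [-2.054, -2.375, 0.002]
force: [0.3, 0.2, -1.5]
finger_gap: 11.8
gripper_force: 20.0
```

Emit:
send_rows:
  steps:
    - {"dp": [0.7,0.04,0],"roll": 0.4,"hand": 0.95}
    - {"dp": [1.4,0.08,0],"roll": 0.8,"hand": 0.95}
    - {"dp": [1.8,0.1,0],"roll": 1.2,"hand": 0.95}
    - {"dp": [2.0,0.11,0],"roll": 1.2,"hand": 0.95}
    - {"dp": [2.07,0.11,0],"roll": 1.2,"hand": 0.95}

```text
time: 33.25
tool_pos: [562.9, 127.0, 268.7]
ee_rot: [-2.243, -2.199, 0.002]
force: [-0.2, -0.4, -0.8]
finger_gap: 11.6
gripper_force: 20.0
```

Emit:
send_rows:
  steps:
    - {"dp": [0,0,0],"roll": 0,"hand": 0.95}
    - {"dp": [0,0,0],"roll": 0,"hand": 0.95}

```text
time: 33.45
tool_pos: [563.5, 125.5, 269.4]
ee_rot: [-2.247, -2.196, 0.001]
force: [0.2, -0.0, -1.2]
finger_gap: 11.8
gripper_force: 20.0
```

```bash
python3 - <<'E'
from h import *
o=manip.get_obs();print(o['time'],o['tool_pos'])
to(564.5,126,180,-1.4)
E
```

```text
33.45 [563.45727977 125.51835151 269.40437183]
dp [0.011 0.021 1.788] roll 0.012 n 1.79 q6 0.24
```

Emit:
send_rows:
  steps:
    - {"dp": [0.01,0.02,0.3],"roll": 0,"hand": 0.95}
    - {"dp": [0.01,0.02,0.7],"roll": 0,"hand": 0.95}
    - {"dp": [0.01,0.02,1.1],"roll": 0,"hand": 0.95}
    - {"dp": [0.01,0.02,1.45],"roll": 0,"hand": 0.95}
    - {"dp": [0.01,0.02,1.65],"roll": 0,"hand": 0.95}

```text
time: 33.95
tool_pos: [563.6, 126.0, 184.8]
ee_rot: [-2.246, -2.194, 0.004]
force: [-0.1, -0.7, -1.7]
finger_gap: 11.9
gripper_force: 20.0
```

Emit:
send_rows:
  steps:
    - {"dp": [0,0,0.08],"roll": 0,"hand": 0.95}
    - {"dp": [0,0,0.14],"roll": 0,"hand": 0.95}
    - {"dp": [0,0,0.14],"roll": 0,"hand": 0.95}

```text
time: 34.25
tool_pos: [564.7, 126.8, 180.3]
ee_rot: [2.247, 2.196, 0.0]
force: [0.1, -0.3, -2.4]
finger_gap: 11.7
gripper_force: 20.0
```

Emit:
send_rows:
  steps:
    - {"dp": [0,0,0.03],"roll": 0,"hand": 0.95}
    - {"dp": [0,0,0.03],"roll": 0,"hand": 0.95}
    - {"dp": [0,0,0.03],"roll": 0,"hand": 0.67}
    - {"dp": [0,0,0.03],"roll": 0,"hand": 0.67}
    - {"dp": [0,0,0.03],"roll": 0,"hand": 0.67}

```text
time: 34.75
tool_pos: [564.6, 127.0, 179.0]
ee_rot: [2.246, 2.196, 0.001]
force: [0.2, 0.4, -0.4]
finger_gap: 29.9
gripper_force: 0.0
```

Emit:
send_rows:
  steps:
    - {"dp": [0,0,-0.3],"roll": 0,"hand": 0.67}
    - {"dp": [0,0,-0.8],"roll": 0,"hand": 0.67}
    - {"dp": [0,0,-1.2],"roll": 0,"hand": 0.67}
    - {"dp": [0,0,-1.2],"roll": 0,"hand": 0.67}
    - {"dp": [0,0,-1.2],"roll": 0,"hand": 0.67}

```text
time: 35.25
tool_pos: [564.6, 127.0, 239.4]
ee_rot: [2.246, 2.195, 0.002]
force: [-0.2, -1.0, 0.1]
finger_gap: 30.1
gripper_force: 0.0
```

```bash
python3 - <<'E'
from h import *
o=manip.get_obs();print(o['time'],o['tool_pos'],o['finger_gap'],o['force'])
to(635.5,-129.5,242,8.3)
E
```

```text
35.25 [564.63740593 126.9783165  239.39113176] 30.147090387972593 [-0.190626   -0.99302949  0.05537145]
dp [-5.096  1.534 -0.052] roll -1.201 n 5.1 q6 0.24
```

Emit:
send_rows:
  steps:
    - {"dp": [-0.6,0.18,0],"roll": 0,"hand": 0.67}
    - {"dp": [-1.3,0.39,0],"roll": 0,"hand": 0.67}
    - {"dp": [-2.0,0.6,0],"roll": 0,"hand": 0.67}
    - {"dp": [-2.7,0.81,0],"roll": 0,"hand": 0.67}
    - {"dp": [-3.4,1.02,0],"roll": 0,"hand": 0.67}

```text
time: 35.75
tool_pos: [611.2, -45.5, 237.5]
ee_rot: [-2.245, -2.195, 0.002]
force: [0.3, -0.4, 0.9]
finger_gap: 30.7
gripper_force: 0.0
```

Emit:
send_rows:
  steps:
    - {"dp": [-0.7,0.2,0],"roll": -0.4,"hand": 0.67}
    - {"dp": [-1.3,0.4,0],"roll": -0.8,"hand": 0.67}
    - {"dp": [-1.7,0.52,0],"roll": -1.2,"hand": 0.67}
    - {"dp": [-1.7,0.52,0],"roll": -1.2,"hand": 0.67}
    - {"dp": [-1.7,0.52,0],"roll": -1.2,"hand": 0.67}

```text
time: 36.25
tool_pos: [634.9, -129.6, 237.5]
ee_rot: [-2.056, -2.372, 0.001]
force: [0.4, 0.3, 0.0]
finger_gap: 30.3
gripper_force: 0.0
```

```bash
python3 - <<'E'
from h import *
o=manip.get_obs();print(o['time'],o['tool_pos'])
to(636,-129.5,178,8.3)
carr();strips()
E
```

```text
36.25 [ 634.91427043 -129.62805746  237.48406058]
dp [-0.002  0.024  1.19 ] roll -0.018 n 1.19 q6 -0.35
carr [ 184  160   40   68 1271] [538.8 130. ] [114.2 210.5] 88.72 lo/hi [436.8  73.6] [639.6 187. ]
car [(456, 59), (460, 50), (464, 58), (468, 71), (500, 72), (504, 65), (508, 59), (512, 53), (516, 53), (520, 68), (548, 68), (552, 65), (556, 55), (560, 46), (564, 52), (568, 52)]
rack []
```

Emit:
send_rows:
  steps:
    - {"dp": [0,0.03,0.4],"roll": 0,"hand": 0.67}
    - {"dp": [0,0.03,0.8],"roll": 0,"hand": 0.67}
    - {"dp": [0,0.03,1.18],"roll": 0,"hand": 0.67}
    - {"dp": [0,0.03,1.18],"roll": 0,"hand": 0.67}
    - {"dp": [0,0.03,1.18],"roll": 0,"hand": 0.67}

```text
time: 36.85
tool_pos: [637.0, -128.6, 179.8]
ee_rot: [-2.054, -2.376, 0.0]
force: [1.2, -0.6, 0.8]
finger_gap: 30.2
gripper_force: 0.0
```

Emit:
send_rows:
  steps:
    - {"dp": [0,0,0],"roll": 0,"hand": 0.95}
    - {"dp": [0,0,0],"roll": 0,"hand": 0.95}
    - {"dp": [0,0,0],"roll": 0,"hand": 0.95}
    - {"dp": [0,0,0],"roll": 0,"hand": 0.95}

```text
time: 37.25
tool_pos: [637.4, -129.6, 180.7]
ee_rot: [2.055, 2.375, 0.001]
force: [-0.8, 0.8, 5.4]
finger_gap: 11.6
gripper_force: 20.0
```

Emit:
send_rows:
  steps:
    - {"dp": [0,0,-0.3],"roll": 0,"hand": 0.95}
    - {"dp": [0,0,-0.8],"roll": 0,"hand": 0.95}
    - {"dp": [0,0,-1.4],"roll": 0,"hand": 0.95}
    - {"dp": [0,0,-1.8],"roll": 0,"hand": 0.95}
    - {"dp": [0,0,-1.8],"roll": 0,"hand": 0.95}

```text
time: 37.75
tool_pos: [638.6, -129.9, 273.8]
ee_rot: [2.052, 2.372, 0.005]
force: [0.2, 0.1, -0.2]
finger_gap: 12.0
gripper_force: 20.0
```

```bash
python3 - <<'E'
from h import *
o=manip.get_obs();print(o['time'],o['tool_pos'],o['finger_gap'],o['force'])
to(614.5,125,270,-1.4)
carr()
E
```

```text
37.75 [ 638.62637656 -129.90895166  273.76297001] 11.954332233629714 [ 0.23722054  0.0717935  -0.16704053]
dp [5.115 0.257 0.066] roll 1.211 n 5.11 q6 -0.35
carr [ 184  161   40   67 1264] [538.2 130.2] [114.2 209.3] 88.83 lo/hi [436.8  73.6] [639.9 186.9]
```

Emit:
send_rows:
  steps:
    - {"dp": [0.5,0.03,0],"roll": 0,"hand": 0.95}
    - {"dp": [1.1,0.06,0],"roll": 0,"hand": 0.95}
    - {"dp": [1.8,0.09,0],"roll": 0,"hand": 0.95}
    - {"dp": [2.5,0.13,0],"roll": 0,"hand": 0.95}
    - {"dp": [3.1,0.16,0],"roll": 0,"hand": 0.95}

```text
time: 38.3
tool_pos: [621.6, 26.5, 268.1]
ee_rot: [-2.054, -2.375, 0.002]
force: [0.3, 0.2, -1.3]
finger_gap: 11.7
gripper_force: 20.0
```

Emit:
send_rows:
  steps:
    - {"dp": [0.7,0.04,0],"roll": 0.4,"hand": 0.95}
    - {"dp": [1.3,0.06,0],"roll": 0.8,"hand": 0.95}
    - {"dp": [1.75,0.08,0],"roll": 1.2,"hand": 0.95}
    - {"dp": [1.95,0.1,0],"roll": 1.2,"hand": 0.95}
    - {"dp": [2.01,0.1,0],"roll": 1.2,"hand": 0.95}

```text
time: 38.8
tool_pos: [612.6, 125.8, 268.6]
ee_rot: [-2.243, -2.199, 0.002]
force: [0.1, 0.1, -1.6]
finger_gap: 11.6
gripper_force: 20.0
```

Emit:
send_rows:
  steps:
    - {"dp": [0,0,0],"roll": 0,"hand": 0.95}
    - {"dp": [0,0,0],"roll": 0,"hand": 0.95}

```text
time: 39.0
tool_pos: [613.2, 124.2, 269.4]
ee_rot: [2.247, 2.196, -0.001]
force: [0.3, -1.3, -0.9]
finger_gap: 11.6
gripper_force: 20.0
```

```bash
python3 - <<'E'
from h import *
o=manip.get_obs();print(o['time'],o['tool_pos'])
to(614.5,125,180,-1.4)
E
```

```text
39.0 [613.16717016 124.16699662 269.39317556]
dp [0.018 0.027 1.788] roll 0.012 n 1.79 q6 0.22
```

Emit:
send_rows:
  steps:
    - {"dp": [0.02,0.03,0.3],"roll": 0,"hand": 0.95}
    - {"dp": [0.02,0.03,0.7],"roll": 0,"hand": 0.95}
    - {"dp": [0.02,0.03,1.1],"roll": 0,"hand": 0.95}
    - {"dp": [0.02,0.03,1.45],"roll": 0,"hand": 0.95}
    - {"dp": [0.02,0.03,1.65],"roll": 0,"hand": 0.95}

```text
time: 39.5
tool_pos: [613.8, 125.2, 184.7]
ee_rot: [-2.246, -2.194, 0.004]
force: [-0.8, -0.5, -1.2]
finger_gap: 11.8
gripper_force: 20.0
```

Emit:
send_rows:
  steps:
    - {"dp": [0,0,0.08],"roll": 0,"hand": 0.95}
    - {"dp": [0,0,0.14],"roll": 0,"hand": 0.95}
    - {"dp": [0,0,0.14],"roll": 0,"hand": 0.95}

```text
time: 39.8
tool_pos: [614.9, 126.0, 180.3]
ee_rot: [2.247, 2.196, 0.0]
force: [0.1, -0.4, -0.6]
finger_gap: 11.8
gripper_force: 20.0
```

Emit:
send_rows:
  steps:
    - {"dp": [0,0,0.03],"roll": 0,"hand": 0.95}
    - {"dp": [0,0,0.03],"roll": 0,"hand": 0.95}
    - {"dp": [0,0,0.03],"roll": 0,"hand": 0.67}
    - {"dp": [0,0,0.03],"roll": 0,"hand": 0.67}
    - {"dp": [0,0,0.03],"roll": 0,"hand": 0.67}

```text
time: 40.3
tool_pos: [614.8, 126.2, 179.0]
ee_rot: [2.246, 2.196, 0.001]
force: [0.1, 0.2, 0.8]
finger_gap: 30.4
gripper_force: 0.0
```

Emit:
send_rows:
  steps:
    - {"dp": [0,0,-0.5],"roll": 0,"hand": 0.67}
    - {"dp": [0,0,-1.2],"roll": 0,"hand": 0.67}
    - {"dp": [0,0,-2.0],"roll": 0,"hand": 1}
    - {"dp": [0,0,-2.8],"roll": 0,"hand": 1}
    - {"dp": [0,0,-3.2],"roll": 0,"hand": 1}

```text
time: 40.8
tool_pos: [615.6, 126.3, 342.8]
ee_rot: [2.245, 2.194, 0.006]
force: [0.9, -0.3, 0.7]
finger_gap: 8.5
gripper_force: 0.0
```

Emit:
send_rows:
  steps:
    - {"dp": [0,0,0],"roll": 0,"hand": 1}
    - {"dp": [0,0,0],"roll": 0,"hand": 1}

```text
time: 41.0
tool_pos: [614.5, 126.1, 338.4]
ee_rot: [2.247, 2.196, 0.0]
force: [-0.7, -0.3, -0.6]
finger_gap: 0.6
gripper_force: 0.0
```

```bash
python3 - <<'E'
from h import *
o=manip.get_obs();print(o['time'],o['tool_pos'],o['finger_gap'],o['force'])
to(437.8,-405,342,6)
E
```

```text
41.0 [614.45502934 126.09480134 338.43941014] 0.5741791246786109 [-0.6724053  -0.26854    -0.58710214]
dp [-10.7    -3.29   -0.073] roll -0.914 n 10.7 q6 0.22
```

Emit:
send_rows:
  steps:
    - {"dp": [-0.71,-0.22,0],"roll": 0,"hand": 1}
    - {"dp": [-1.43,-0.44,0],"roll": 0,"hand": 1}
    - {"dp": [-2.14,-0.66,0],"roll": 0,"hand": 1}
    - {"dp": [-2.86,-0.88,0],"roll": 0,"hand": 1}
    - {"dp": [-3.57,-1.1,0],"roll": 0,"hand": 1}

```text
time: 41.5
tool_pos: [554.2, -52.3, 336.6]
ee_rot: [-2.245, -2.195, 0.003]
force: [0.8, -0.4, 1.1]
finger_gap: 0.4
gripper_force: 0.0
```

Emit:
send_rows:
  steps:
    - {"dp": [-0.71,-0.22,0],"roll": 0,"hand": 1}
    - {"dp": [-1.43,-0.44,0],"roll": 0,"hand": 1}
    - {"dp": [-2.14,-0.66,0],"roll": 0,"hand": 1}
    - {"dp": [-2.86,-0.88,0],"roll": 0,"hand": 1}
    - {"dp": [-3.57,-1.1,0],"roll": 0,"hand": 1}

```text
time: 42.0
tool_pos: [495.2, -229.3, 336.7]
ee_rot: [-2.245, -2.194, 0.002]
force: [1.0, 0.5, -0.0]
finger_gap: 0.5
gripper_force: 0.0
```

Emit:
send_rows:
  steps:
    - {"dp": [-0.71,-0.22,0],"roll": 0,"hand": 1}
    - {"dp": [-1.43,-0.44,0],"roll": 0,"hand": 1}
    - {"dp": [-2.14,-0.66,0],"roll": -0.3,"hand": 1}
    - {"dp": [-2.86,-0.88,0],"roll": -0.6,"hand": 1}
    - {"dp": [-3.57,-1.1,0],"roll": -0.91,"hand": 1}

```text
time: 42.5
tool_pos: [436.2, -406.4, 336.5]
ee_rot: [-2.099, -2.334, -0.0]
force: [1.1, 0.2, -0.3]
finger_gap: 0.7
gripper_force: 0.0
```

Emit:
send_rows:
  steps:
    - {"dp": [0,0,0],"roll": 0,"hand": 1}
    - {"dp": [0,0,0],"roll": 0,"hand": 1}

```text
time: 42.7
tool_pos: [436.6, -405.4, 336.7]
ee_rot: [-2.103, -2.329, -0.001]
force: [0.0, 0.7, -0.6]
finger_gap: 0.6
gripper_force: 0.0
```

```bash
python3 - <<'E'
from h import *
o=manip.get_obs();print(o['time'],o['tool_pos'])
to(437.8,-405,238,6)
carr();strips()
b=manip.grab_frame("side")[100:290,140:340,::-1];a=manip.grab_frame("top")[130:250,100:300,::-1]
cv2.imwrite("pics/m9.png",np.vstack([cv2.resize(a,(500,300),interpolation=cv2.INTER_CUBIC),cv2.resize(b[:120],(500,300),interpolation=cv2.INTER_CUBIC)]))
E
```

```text
42.7 [ 436.62441487 -405.41453937  336.70225393]
dp [1.000e-03 2.800e-02 1.974e+00] roll -0.02 n 1.97 q6 -0.85
carr [ 184  160   40   68 1285] [538.7 129.9] [114.8 211.4] 88.72 lo/hi [433.8  71.7] [642.  187.2]
car [(456, 68), (460, 56), (464, 64), (504, 73), (508, 65), (512, 61), (516, 60), (552, 72), (556, 61), (560, 52), (564, 59), (568, 61), (596, 71), (600, 74), (604, 72), (608, 50), (612, 54), (616, 55)]
rack []
```

View pics/m9.png

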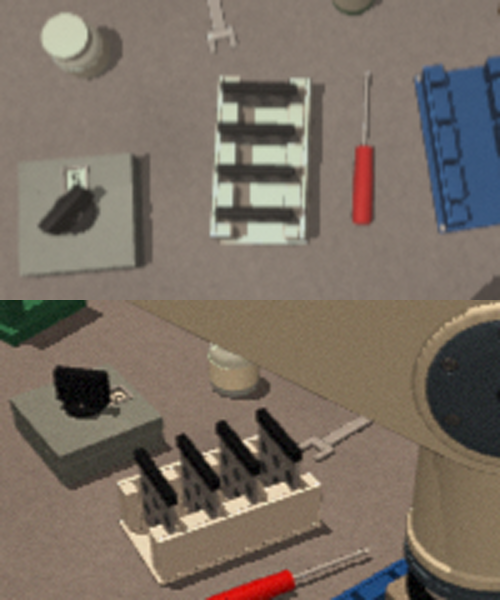

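All four plates stand in the carrier's bays, the rack is empty and the dial still shows 5. Now the second click.

Emit:
send_rows:
  steps:
    - {"dp": [0,0.02,0.5],"roll": 0,"hand": 1}
    - {"dp": [0,0.02,1.0],"roll": 0,"hand": 1}
    - {"dp": [0,0.02,1.6],"roll": 0,"hand": 1}
    - {"dp": [0,0.02,1.97],"roll": 0,"hand": 1}
    - {"dp": [0,0.02,1.97],"roll": 0,"hand": 1}

```text
time: 43.4
tool_pos: [437.8, -403.4, 237.7]
ee_rot: [-2.098, -2.332, -0.0]
force: [-0.1, 0.7, -0.5]
finger_gap: 0.4
gripper_force: 0.0
```

Emit:
send_rows:
  steps:
    - {"dp": [0,0.2,0],"roll": 0,"hand": 1}
    - {"dp": [0,0.4,0],"roll": 0,"hand": 1}
    - {"dp": [0,0.6,0],"roll": 0,"hand": 1}
    - {"dp": [0,0.8,0],"roll": 0,"hand": 1}
    - {"dp": [0,1.0,0],"roll": 0,"hand": 1}

```text
time: 43.9
tool_pos: [489.0, -400.1, 240.6]
ee_rot: [2.102, 2.334, -0.001]
force: [-2.8, -1.4, -1.4]
finger_gap: 0.2
gripper_force: 1.6
```

Emit:
send_rows:
  steps:
    - {"dp": [0,0.2,0],"roll": 0,"hand": 1}
    - {"dp": [0,0.4,0],"roll": 0,"hand": 1}
    - {"dp": [0,0.55,0],"roll": 0,"hand": 1}
    - {"dp": [0,0.55,0],"roll": 0,"hand": 1}

```text
time: 44.3
tool_pos: [515.0, -396.5, 238.7]
ee_rot: [-2.099, -2.331, 0.002]
force: [-6.5, -0.7, -0.9]
finger_gap: 0.3
gripper_force: 3.4
```

Emit:
send_rows:
  steps:
    - {"dp": [0,-0.6,0],"roll": 0,"hand": 1}
    - {"dp": [0,-1.3,0],"roll": 0,"hand": 1}
    - {"dp": [0,-1.8,0],"roll": 0,"hand": 1}
    - {"dp": [0,-1.8,-0.6],"roll": 0,"hand": 1}
    - {"dp": [0,-1.8,-1.3],"roll": 0,"hand": 1}

```text
time: 44.8
tool_pos: [425.6, -406.4, 305.0]
ee_rot: [-2.103, -2.331, -0.001]
force: [0.4, -1.3, 0.6]
finger_gap: 0.4
gripper_force: 0.0
```

Emit:
send_rows:
  steps:
    - {"dp": [0,0,0],"roll": 0,"hand": 1}
    - {"dp": [0,0,0],"roll": 0,"hand": 1}
    - {"dp": [0,0,0],"roll": 0,"hand": 1}

```text
time: 45.1
tool_pos: [426.2, -406.3, 304.4]
ee_rot: [-2.102, -2.334, -0.0]
force: [-0.4, 0.3, -0.6]
finger_gap: 0.7
gripper_force: 0.0
```

```bash
python3 - <<'E'
from h import *
o=manip.get_obs();print(o['time'],o['tool_pos'],o['force'])
carr();strips()
im=manip.grab_frame("top").astype(int);u,v=px("top",[492,-398,185]).astype(int);print(im[v-3:v+4:2,u-3:u+4:2].min(2))
print(manip.finish_job())
E
```

```text
45.1 [ 426.19655758 -406.32013472  304.36466167] [-0.36747437  0.27584612 -0.62307326]
carr [ 184  160   40   68 1281] [538.7 129.9] [114.9 211.4] 88.66 lo/hi [433.8  71.7] [642.  187.3]
car [(456, 68), (460, 58), (464, 64), (504, 72), (508, 65), (512, 61), (516, 60), (552, 71), (556, 59), (560, 54), (564, 58), (568, 62), (596, 68), (604, 67), (608, 53), (612, 56), (616, 55)]
rack []
[[ 75 103 107  78]
 [110 151 159 104]
 [137 133 179 116]
 [152 109 169 117]]
the job is handed in; nothing more can be done
None
```

I set the dial to 5, pushed the switch past its click point before and after moving the plates (judged from lever lean and push force), stood all four plates in the carrier bays, and handed in the job at about 45 s. The result of the judging was not shown.

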